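# Close and latch the specimen transport case

## Robot

A 6-joint arm with a two-finger parallel gripper is mounted at the origin on a cart in front of the work surface, level with it; the furniture and walls round the work are solid. World frame = base frame: x ahead of the robot, y to its left, z up, the work surface at z = 0. Lengths are in m, angles in rad, forces in N, time in s.
With the tool pointing down it reaches from about 0.25 to 0.725 m from the base axis. Payload 4 kg.
Tool frame: the origin (TCP) lies midway between the tips of the shut fingers; the grasp point (between the pads) lies 19 mm behind it; z points along the fingers, y is the line along which they close (so a half turn about z gives the same grasp; the last joint's range is limited). The gripper opens to 85 mm and grips with 20 to 120 N. Pads are 22 mm wide; open, the fingers measure 114 mm over their backs; the gripper's body (76 mm by 85 mm) begins 54 mm behind the grasp point. The pads swing forward as they close: fully open they stand 13 mm farther back than shut.
Start: joints at [1.29, 0.241, 0.005, 1.335, 0, 1.571], TCP at [0.139, 0.48, 0.231] pointing down, gripper open.
Joint ranges: [-2.72, 2.72], [-1.05, 1.87], [-1.09, 1.28], [-1.99, 2.15], [-1.42, 1.44], [-3.14, 3.14]. Speed limits (rad/s): [2.79, 2.79, 3.14, 3.14, 3.14, 3.14].

## Interface

Orientations are given as a unit quaternion [x, y, z, w].
In Python, from workcell import get_obs, camera, job_done, silhouettes gives the robot as it stands. The module is installed in compiled form; this text tells all that it offers.
- The arm moves only by the tool drive_tool, never from a script. Its argument "increments" is a list of rows, each a list of 3 entries, a list of its own where there are three numbers: the shift along the world's x, y, z in mm, then the turn, a rotation vector about the world's x, y, z in degrees, then the opening, from 0 (shut) to 1 (fully open). A call has 1 to 8 rows; each row shifts and turns the commanded pose from where the row before left it; what a row does not reach is not made up. A row lasts 1/12 s, in which the tool goes at most 41.7 mm and 7.16 degrees, less where a joint would pass 70% of its speed; a pose out of reach is approached as far as the arm can. A call is refused whole if a number of a shift passes 41.7 or a number of a turn 7.16, either way. A call with a gripper value outside its range is refused whole. The fingers move at their own pace and stop on an object; the grip force is fixed at half the most. Time passes only in rows, so rows that do not move let the fingers close. It gives the time, the measured TCP pose, the force, the opening and the grip force at its end, in the units of the state.
- get_obs(): the state, without advancing time (a new reading comes with each control period).
- camera(name): name is "scene" or "side" or "wrist"; returns a dict with "image" (400x640x3 uint8, red, green, blue), "K" (3x3 intrinsics, pixels), "k1" (the pictures are not rectified: a ray, as slopes to the right and down, at radius r is drawn at 1 + k1 r^2 times it, then the intrinsics apply), "view" (4x4, takes a point from world to camera coordinates). Camera axes: x right, y down, z forward; pixel columns grow to the right and rows downward; lengths in m; the calibration is good to about 2 mm. A picture is of the moment at which its call begins. There is no depth.
- job_done(): hands the job in; it is judged then, once.
Trained networks look in a picture, given as the dict that the camera call returned (one of the last four; its "shot" number tells which), for a name from the list of things; names that differ only in an ending like _2 or _b are one class to them, and where a whole thing is asked for, a point or a joint stands for the part that bears it (a point fixed in the world has none). Each returns a list of dicts, best first, with "conf" (0 to 1); they miss things now and then, are a little off and sometimes report something else, mostly with a low value. They report only what shows in the picture. A call takes as long as a camera call.
- silhouettes(query, picture): "region" (400x640 bool, what is visible of it) and "bbox" ([left, top, right, bottom] in pixels, round what is visible of it).
The state is a dict: "clock": time; "joint_pos": joint angles; "joint_vel": joint speeds; "tau": joint torques, N m; "eef_pos": TCP position; "tool_rot": TCP orientation; "ft_force": force on the tool from outside, world axes, zero at the start; "ft_torque": the same for the moment, N m; "grip_width": finger opening in m; "grasp_force": force on a finger pad.
Only numpy, scipy, OpenCV 4.12 (cv2) and the standard library are available. Lean on these libraries where they do the work, as an engineer would, in place of code of your own. Each camera call takes 0.05 s, during which the arm holds its last target. There are 200 camera calls.

## Task

The specimen transport case is packed: get it ready for the courier. Lower its lid onto the gasket, hook the claw of the front draw latch over the keeper bar on the lid, then swing the lever down over centre until it lies shut against the case and holds by itself. Work gently, as the latch and lid must not be forced, and leave the things lying round the case where they are.

Things in the scene. Friction and masses are not known exactly. Their poses are not given: they have to be found in the camera images.
- transport_case: white box with blue lid, 120 deep x 210 wide, 106 high with the lid resting; stands firmly. Origin: centre of its underside; axes: x to its back (hinges), -x to its front (latch), z up. 'Case x, z' below are mm in this frame. Front face at case x = -60; the latch lies in its middle, y = 0 +-18
- case_lid: blue lid, a 24 high shell with the keeper on its front; origin on the hinge axis (along y, at case x = 65, z = 77). It can be pushed down anywhere on its flat top; the hinge is stiff, so the lid stays where it is left
- lid_angle (a joint): lid opening: 0 = just resting on its gasket, positive = open (starts 0.3 to 0.6). The gasket gives: pressed on, the angle goes negative, to -0.022 to -0.035 when latched (front edge 3 to 4 mm lower; about 15 N per mm there)
- lid_edge (a point): middle of the lid's top front edge (case x = -59, z = 106 when it rests on the gasket; the top then slopes 0.034 rad down to the back); 124 from the hinge axis
- keeper_mount (a point): point on the lid where the keeper bar's centre should be: case x = -79, z = 96 with the lid at rest. The keeper is set on shims and slots: the true bar lies up to 5.5 nearer or farther from the lid and 0.5 higher or lower, in the same plane. Bar: level, along y, 5 diameter, 21 long; 11.5 behind its centre is the front of the keeper plate (up to 9.5 above it), fixed to the bar
- latch_lever: steel lever blade, 20 wide, with a red pad on its outer face and a rolled end (5.6 diameter); origin at its pivot. It swings in the case's x-z plane; the pivot is slightly stiff (0.5 N at its end), so it stays where it is left
- lever_angle (a joint): 0 = shut, blade straight down along the case; grows as it swings out and up: 1.57 = level, pointing to case -x; starts 1.75 to 2.1, stop at 3.0. With the claw hooked, slack ends at 1.1 to 1.6; the push at its end then rises to 4 to 12 N and falls to none at dead centre, 0.1 to 0.44; below that it goes on to 0 and stays. Rubber stop at 0: 10 N more gives 0.01
- lever_pivot (a point): the lever's pivot, fixed to the case at case x = -79, z = 64
- lever_end (a point): centre of the blade's rolled end: 38.5 along the blade from the pivot and 8.5 to its outer side. Shut, it is at case x = -87.5, z = 25.5; the blade's outer face is then at case x = -88 (9 outside the pivot)
- latch_claw: claw: wire frame pivoted on the lever, 12 from the lever's pivot (0.27 rad to the inner side of the blade's direction); on its end a steel bridge with a hook, a short front lip and a black thumb bar. Origin at its pivot, z axis to its hook, -x axis outwards. It swings easily in the case's x-z plane and stays where it is left
- claw_angle (a joint): claw against lever: the claw's lean out from vertical (towards case -x) is claw_angle - lever_angle, 0.3 to 0.9 at the start, about 0 when latched
- claw_hook (a point): seat of the claw, 39.6 from its pivot; hooked, it holds the bar's centre, 1.5 play to front and back. Hook 3 thick, 4 to 7 behind the seat, 4.5 below. Carried in with the seat 12 to 13 above the bar, the hook clears the bar and touches the keeper plate when the seat is 5.3 behind the bar. Let down 0.5 to 4 behind the bar it drops in freely, the lever follows; else it jams: keep below 10 N
- claw_bar (a point): centre of the black thumb bar, the place to pinch the claw: 9 diameter, 38 long along the case's y, domed ends, 8.5 above the seat (further from the claw's pivot). Pinched by its two ends the claw can turn between the pads; pinch it with the tips, on its outer side, so that the fingers clear the lid's front (case x = -62, top at z = 106)
- capped_tube: tube with blue cap, 22 x 119 x 22, lies right of the case; leave it
- clear_cup: clear cup, 59 diameter x 66, stands left of the case; leave it
- loose_vial: small capped vial, 13 x 48 x 13, lies to the front left of the case; leave it
- blue_marker: marker with blue cap, 15 x 141 x 14, lies to the front right of the case; leave it
- screw_lid: white screw lid, 60 diameter x 15, lies on the table at the front left; leave it

How it is judged:
By the outcome, as a careful person would: the job done as asked, in the order asked, and still so for the second after the job is handed in, with the robot touching nothing.
It also fails if it takes over 61 s, if anything falls off the work surface, if the arm or the gripper's body presses on something with over 40 N, if the wrist force passes 120 N, or if a joint passes its speed limit or range.

## Working session

There is one attempt and no reset: what is moved stays moved. The work goes in short steps, Python scripts to look and compute and a tool call to move; the robot and the scene stay as the last step left them, time stands still between calls to the robot, and variables do not carry over. Pictures are saved under pics/ and viewed, at most 10 in all, crops included, and the job is handed in when it is done.

Besides the shell and the picture viewer there is one more tool, called after "Call:" as name(argument=value, ...) on one line, values as JSON. drive_tool: Moves the arm, as the interface text tells. Its arguments: {"type":"object","properties":{"increments":{"type":"array"}},"required":["increments"]}

```bash
mkdir -p pics; cat > h.py <<'E'
import numpy as np, cv2, json
from workcell import get_obs, camera, job_done, silhouettes
def save(p,n): cv2.imwrite('pics/'+n,p['image'][:,:,::-1])
E
python3 - <<'E'
from h import *
ims=[]
for c in ['scene','side']:
    p=camera(c); save(p,c+'0.png'); np.savez('pics/'+c+'0.npz',**{k:p[k] for k in('image','K','k1','view')})
    print(c,p['K'].tolist(),p['k1'],np.round(p['view'],3).tolist())
    for n in ['transport_case','case_lid','latch_lever','latch_claw','claw_bar','capped_tube','clear_cup','loose_vial','blue_marker','screw_lid']:
        r=silhouettes(n,p); print(n,[(round(d['conf'],2),[int(b) for b in d['bbox']]) for d in r[:2]])
o=get_obs(); print(o)
E
```

```text
scene [[451.4164158185769, 0.0, 323.7855223374622], [0.0, 451.4164158185769, 194.00733225850067], [0.0, 0.0, 1.0]] -0.13159248160255643 [[0.557, -0.831, -0.005, -0.243], [-0.623, -0.413, -0.664, 0.411], [0.55, 0.373, -0.748, 0.909], [0.0, 0.0, 0.0, 1.0]]
transport_case [(0.92, [311, 155, 403, 234])]
case_lid [(0.8, [314, 158, 405, 198]), (0.74, [329, 210, 346, 222])]
latch_lever [(0.7, [328, 210, 346, 219])]
latch_claw [(0.66, [329, 212, 343, 216])]
claw_bar [(0.62, [329, 213, 338, 220]), (0.23, [309, 153, 405, 234])]
capped_tube [(0.56, [394, 233, 439, 244])]
clear_cup [(0.82, [294, 155, 311, 183]), (0.7, [325, 210, 348, 219])]
loose_vial []
blue_marker [(0.74, [384, 250, 402, 299])]
screw_lid [(0.61, [218, 209, 241, 231])]
side [[392.1186969757112, 0.0, 318.2775403534823], [0.0, 392.1186969757112, 203.6485566041295], [0.0, 0.0, 1.0]] -0.030663387235504356 [[0.884, -0.468, -0.009, -0.445], [-0.245, -0.445, -0.861, 0.234], [0.399, 0.763, -0.508, 0.668], [0.0, 0.0, 0.0, 1.0]]
transport_case [(0.69, [300, 167, 413, 276]), (0.22, [310, 170, 411, 223])]
case_lid [(0.79, [311, 169, 416, 2
[... 365 characters left out ...]
 219])]
{'clock': 1.1, 'joint_pos': array([1.28998490e+00, 2.40583652e-01, 5.01643985e-03, 1.33517485e+00,
       1.63646564e-05, 1.57081791e+00]), 'joint_vel': array([-0.0002056 , -0.00240081,  0.00060813, -0.00040183, -0.00081957,
       -0.00031574]), 'tau': array([-1.01839698e-03, -3.72222912e+01,  2.52694005e+01,  1.33191759e-03,
       -1.13892997e-05, -2.90678990e-06]), 'eef_pos': array([0.13856787, 0.48043396, 0.23132093]), 'tool_rot': array([ 1.39955536e-01,  9.90157789e-01,  2.80087251e-05, -4.30531150e-06]), 'ft_force': array([-0.22916145, -0.21559412, -0.10105178]), 'ft_torque': array([-0.00548882,  0.06984996,  0.00971224]), 'grasp_force': 0.0, 'grip_width': 0.08590931408634898}
```

```bash
python3 - <<'E'
import cv2,numpy as np
a=cv2.imread('pics/scene0.png')[130:310,210:450]; b=cv2.imread('pics/side0.png')[150:350,200:440]
a=cv2.resize(a,None,fx=3.3,fy=3.3,interpolation=cv2.INTER_CUBIC); b=cv2.resize(b,None,fx=3,fy=3,interpolation=cv2.INTER_CUBIC)
cv2.imwrite('pics/a0.png',a); cv2.imwrite('pics/b0.png',b)
E
```

```text
(no output)
```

View pics/a0.png

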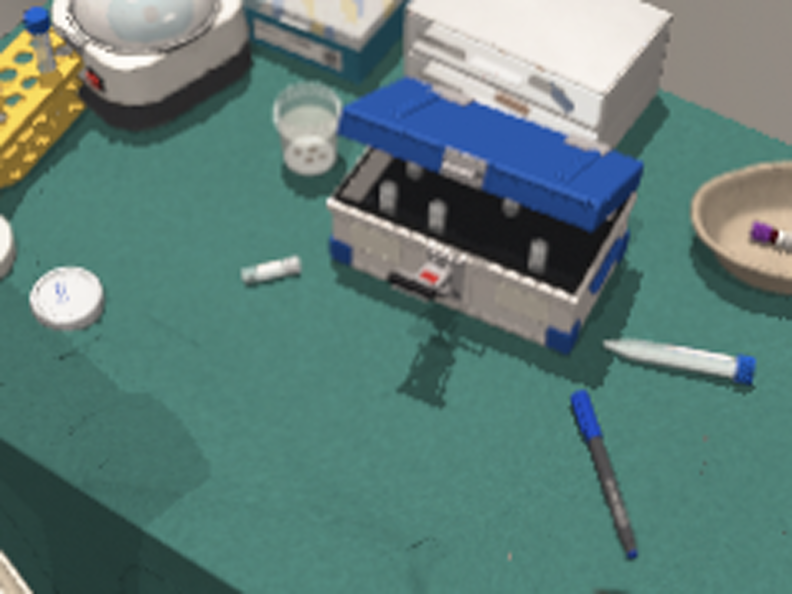

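View pics/b0.png

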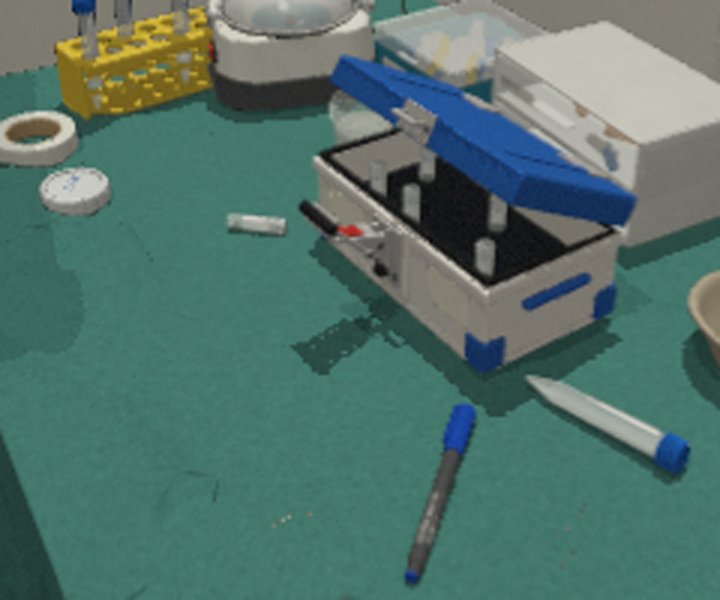

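The scene view shows the case with its front to the robot, lid open (rim corners ≈ (310,192) and (385,222)), and claw bar at ≈ (335,216). The side view shows the rim corners at ≈ (305,203) and (362,246), and the claw bar at ≈ (306,221).

```bash
cat >> h.py <<'E'
from scipy.optimize import least_squares
def proj(c,P):
    P=np.atleast_2d(P); q=P@c['view'][:3,:3].T+c['view'][:3,3]
    s=q[:,:2]/q[:,2:]; s=s*(1+float(c['k1'])*(s**2).sum(1,keepdims=True))
    return s@np.diag([c['K'][0,0],c['K'][1,1]])+c['K'][:2,2]
def c2w(P,x,y,yaw):
    P=np.atleast_2d(P); c,s=np.cos(yaw),np.sin(yaw)
    return np.c_[x+c*P[:,0]-s*P[:,1],y+s*P[:,0]+c*P[:,1],P[:,2]]
def lidpt(P,a): # case pts with lid at rest -> opened by a
    P=np.atleast_2d(P)-[.065,0,.077]; c,s=np.cos(a),np.sin(a)
    # opening raises the front (-x) side
    return np.c_[c*P[:,0]+s*P[:,2],P[:,1],-s*P[:,0]+c*P[:,2]]+[.065,0,.077]
def latch(l,cl):  # lever_end, claw pivot, seat, bar  in case frame; l lever angle, cl claw lean out
    p=np.array([-.079,0,.064]); d=np.array([-np.sin(l),0,-np.cos(l)]); o=np.array([-np.cos(l),0,np.sin(l)])
    end=p+.0385*d+.0085*o
    cp=p+.012*(np.cos(.27)*d-np.sin(.27)*o); u=np.array([-np.sin(cl),0,np.cos(cl)])
    return end,cp,cp+.0396*u,cp+.0481*u
E
python3 - <<'E'
from h import *
S,D=[dict(np.load(f'pics/{n}0.npz')) for n in('scene','side')]
f=lambda p,k:(np.array(p)/3.3+[210,130]) if k is S else np.array(p)/3+[200,150]
F,L=[-.06,.105],0
def model(v):
    x,y,yaw,a,zr,l,cl=v
    W=lambda P:c2w(P,x,y,yaw)
    lp=lambda P:W(lidpt(P,a))
    b=latch(l,cl)[3]
    return {'FL':W([-.06,.105,zr]),'FR':W([-.06,-.105,zr]),'FRb':W([-.06,-.105,0]),'LRb':lp([-.06,-.105,zr+.002]),'LLb':lp([-.06,.105,zr+.002]),'LRt':lp([-.059,-.105,.106]),'LLt':lp([-.059,.105,.106]),
     'bl':W(b+[0,.019,0]),'br':W(b-[0,.019,0]),'b':W(b),'pv':W([-.079,0,.064])}
ob=[(S,'FL',(331,203)),(S,'FR',(578,303)),(S,'FRb',(553,350)),(S,'LRb',(598,226)),(S,'LLb',(345,137)),(S,'bl',(389,281)),(S,'br',(436,295)),
(D,'FL',(316,160)),(D,'FR',(487,287)),(D,'FRb',(484,368)),(D,'LRb',(516,204)),(D,'LLt',(336,60)),(D,'bl',(303,206)),(D,'br',(334,228))]
def r(v):
    m=model(v); return np.concatenate([(proj(k,m[n])[0]-f(p,k)) for k,n,p in ob])
# initial guess by ray scan
best=None
for x in(.4,.5,.6):
  for y in(0,.2,-.2):
    for yaw in (-.5,0,.5):
      s=least_squares(r,[x,y,yaw,.45,.082,1.9,.6],loss='soft_l1')
      if best is None or s.cost<best.cost:best=s
print(np.round(best.x,4),best.cost)
R=best.fun.reshape(-1,2)
for o,e in zip(ob,r(best.x).reshape(-1,2)):print('S' if o[0] is S else 'D',o[1],np.round(e,1))
x,y,yaw=best.x[:3]
print('bar',model(best.x)['b'],'lidedge',c2w(lidpt([-.059,0,.106],best.x[3]),x,y,yaw))
E
```

```text
[0.5954 0.0049 0.126  0.4791 0.0755 2.0646 0.8152] 18.891324114506762
S FL [-0.4 -0.2]
S FR [-0.2 -2.5]
S FRb [4.5 1.3]
S LRb [-1.7  1.2]
S LLb [-2.7  0.4]
S bl [ 0.4 -0.7]
S br [0.4 0.5]
D FL [-0.6 -1.4]
D FR [1.5 0. ]
D FRb [0.7 2.6]
D LRb [-0.9 -0.3]
D LLt [ 2.2 -4. ]
D bl [-0.2 -0.4]
D br [-0.2  0.6]
bar [[ 0.47073588 -0.01092731  0.09964804]] lidedge [[0.56402735 0.00089224 0.15989413]]
```

Call:
drive_tool(increments=[[[20,-32,3],[0,0,3],1],[[20,-32,3],[0,0,3],1],[[20,-32,3],[0,0,3],1],[[20,-32,3],[0,0,3],1],[[20,-32,3],[0,0,3],1],[[20,-32,3],[0,0,3],1],[[20,-32,3],[0,0,3],1],[[20,-32,3],[0,0,2.3],1]])

```text
clock: 1.77
eef_pos: [0.2991, 0.2228, 0.2557]
tool_rot: [-0.064, 0.998, 0.0, 0.0]
ft_force: [1.2, 1.2, 0.3]
grip_width: 0.0855
grasp_force: 0.0
```

Call:
drive_tool(increments=[[[20,-32,3],[0,0,0],1],[[20,-32,3],[0,0,0],1],[[20,-32,3],[0,0,0],1],[[20,-32,3],[0,0,0],1],[[20,-32,3],[0,0,0],1],[[20,-32,0],[0,0,0],1],[[10,-32,0],[0,0,0],1],[[0,0,0],[0,0,0],1]])

```text
clock: 2.43
eef_pos: [0.4304, -0.0044, 0.2701]
tool_rot: [-0.059, 0.998, -0.001, 0.0]
ft_force: [-0.1, 0.5, 0.0]
grip_width: 0.0851
grasp_force: 0.0
```

```bash
python3 - <<'E'
from h import *
o=get_obs();print(o['eef_pos'],o['tool_rot'],o['joint_pos'])
p=camera('wrist'); save(p,'w1.png'); np.savez('pics/w1.npz',**{k:p[k] for k in('image','K','k1','view')})
print(p['K'].tolist(),p['k1'],np.round(p['view'],3).tolist())
for n in ['transport_case','case_lid','latch_lever','latch_claw','claw_bar']:
    r=silhouettes(n,p); print(n,[(round(d['conf'],2),[int(b) for b in d['bbox']]) for d in r[:2]])
E
```

```text
[ 0.43038111 -0.00435901  0.27014858] [-5.92294993e-02  9.98243601e-01 -1.17651107e-03  4.42644832e-04] [-0.00851476  0.08663888 -0.08018159  1.40293323 -0.00228766 -0.12704441]
[[295.6422439894031, 0.0, 315.4878736126888], [0.0, 295.6422439894031, 201.81818733872962], [0.0, 0.0, 1.0]] -0.03416990581642151 [[-0.119, 0.993, -0.002, 0.056], [0.952, 0.115, 0.283, -0.458], [0.281, 0.032, -0.959, 0.295], [0.0, 0.0, 0.0, 1.0]]
transport_case [(0.88, [216, 213, 408, 356])]
case_lid [(0.56, [215, 297, 410, 359])]
latch_lever [(0.71, [292, 215, 324, 246]), (0.42, [215, 212, 406, 357])]
latch_claw [(0.75, [289, 215, 325, 234])]
claw_bar [(0.81, [291, 214, 326, 236])]
```

View pics/w1.png

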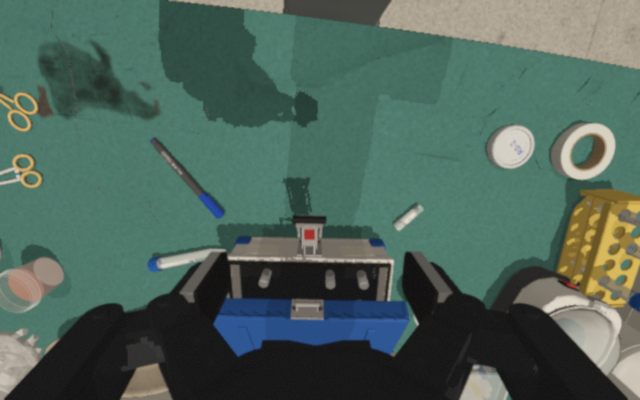

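The wrist view shows the claw bar at about (309,219), red pad (309,235), case rim near (229..394, 258), lid front edge near row 303. Zooming for corner picks.

```bash
python3 - <<'E'
import cv2
a=cv2.imread('pics/w1.png')[205:355,210:412]
cv2.imwrite('pics/w1z.png',cv2.resize(a,None,fx=3.9,fy=3.9,interpolation=cv2.INTER_CUBIC))
E
```

```text
(no output)
```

View pics/w1z.png

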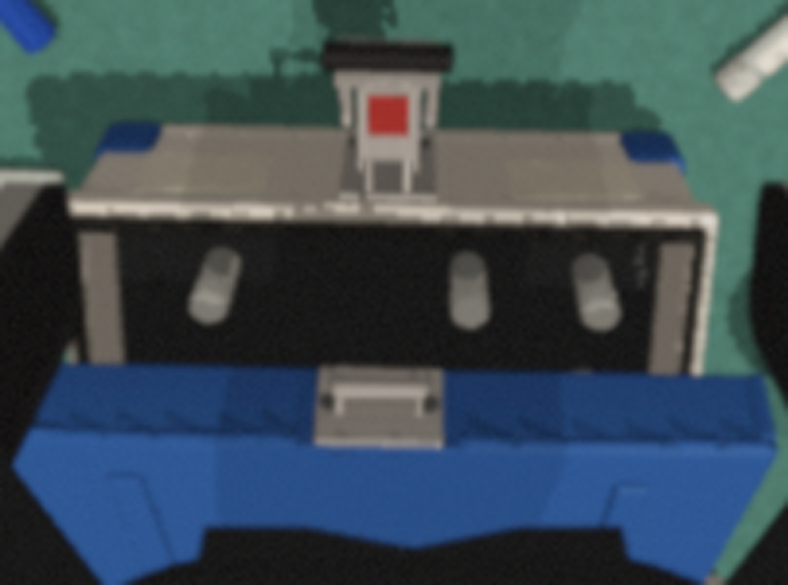

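```bash
cat > fit.py <<'E'
from h import *
S,D,Wc=[dict(np.load(f'pics/{n}.npz')) for n in('scene0','side0','w1')]
def f(p,k):
    p=np.array(p,float)
    return p/3.3+[210,130] if k is S else p/3+[200,150] if k is D else p/3.9+[210,205]
def model(v):
    x,y,yaw,a,zr,l,cl,yb,yl,zl,kx=v
    W=lambda P:c2w(P,x,y,yaw)
    lp=lambda P:W(lidpt(P,a))
    b=latch(l,cl)[3]
    return {'FL':W([-.06,yb,zr]),'FR':W([-.06,-yb,zr]),'FRb':W([-.06,-yb,0]),'FLb':W([-.06,yb,0]),'LRb':lp([-.061,-yl,zl]),'LLb':lp([-.061,yl,zl]),'LRt':lp([-.059,-yl,.106]),'LLt':lp([-.059,yl,.106]),
     'bl':W(b+[0,.019,0]),'br':W(b-[0,.019,0]),'b':W(b),'k':lp([kx,0,.096])}
ob=[(S,'FL',(331,203)),(S,'FR',(578,303)),(S,'LRb',(598,226)),(S,'LLb',(345,137)),(S,'bl',(389,281)),(S,'br',(436,295)),
(D,'FL',(316,160)),(D,'FR',(487,287)),(D,'FRb',(484,368)),(D,'LRb',(516,204)),(D,'bl',(303,206)),(D,'br',(334,228)),
(Wc,'FR',(70,205)),(Wc,'FL',(716,213)),(Wc,'FRb',(103,123)),(Wc,'FLb',(684,135)),(Wc,'bl',(452,57)),(Wc,'br',(325,54)),(Wc,'LRb',(60,365)),(Wc,'LLb',(767,377)),(Wc,'LLt',(775,448)),(Wc,'k',(384,391))]
def r(v):
    m=model(v); return np.concatenate([[(proj(k,m[n])[0]-f(p,k)) for k,n,p in ob]]).ravel()
pr=np.array([.105,.105,.082]); 
g=lambda v:np.r_[r(v),(v[7:10]-pr)/.002,(v[4]-.08)/.003,(v[10]+.079)/.005]
s=least_squares(g,[.595,.005,.126,.48,.08,2.06,.8,.105,.105,.082,-.079],loss='soft_l1')
if __name__=='__main__':
    print(np.round(s.x,4),s.cost)
    for o,e in zip(ob,r(s.x).reshape(-1,2)):print('S' if o[0] is S else 'D' if o[0] is D else 'W',o[1],np.round(e,1))
    x,y,yaw=s.x[:3]
    print('bar',model(s.x)['b'],'lidedge',c2w(lidpt([-.059,0,.106],s.x[3]),x,y,yaw))
E
python3 fit.py
```

```text
[ 0.598   0.0076  0.1083  0.4335  0.0682  1.5921  0.7842  0.1071  0.1046
  0.084  -0.0719] 39.301077080780516
S FL [-1.4 -0.2]
S FR [-0.9 -1.1]
S LRb [-3.   0.3]
S LLb [-3.  -1.4]
S bl [-0.5 -1.4]
S br [-0.7 -0.1]
D FL [-0.1 -0.3]
D FR [1.2 2.5]
D FRb [0.6 2. ]
D LRb [-2.  -1.7]
D bl [ 0.4 -0.2]
D br [0.1 0.8]
W FR [-0.6  0.6]
W FL [-0.6  0.4]
W FRb [3.8 0.7]
W FLb [-3.6 -0.8]
W bl [ 0.8 -0.3]
W br [0.  0.1]
W LRb [-12.6  -0.1]
W LLb [-1.6 -1. ]
W LLt [0.4 0.9]
W k [ 0.1 -0.3]
bar [[ 0.47411971 -0.00584396  0.09509838]] lidedge [[0.5628496  0.00380159 0.15540248]]
```

```bash
sed -i "s/(Wc,'LRb',(60,365)),//; s/(Wc,'FRb',(103,123)),(Wc,'FLb',(684,135)),//; s/(D,'FRb',(484,368)),//; s/(v\[4\]-.08)\/.003/(v[4]-.08)\/.01/; s/(v\[7:10\]-pr)\/.002/(v[7:10]-pr)\/.001/" fit.py; python3 fit.py
```

```text
[ 0.5971  0.0069  0.109   0.4462  0.0697  1.5897  0.766   0.1054  0.1054
  0.0829 -0.0736] 16.854780997990478
S FL [-0.8 -0. ]
S FR [-1.3 -1.4]
S LRb [-2.5  0.5]
S LLb [-3.2 -1.3]
S bl [-0.3 -1.4]
S br [-0.5 -0. ]
D FL [ 0.  -0.3]
D FR [0.6 1.8]
D LRb [-1.7 -1.5]
D bl [ 0.5 -0.3]
D br [0.1 0.8]
W FR [-0.2  0.6]
W FL [-2.1  0.2]
W bl [ 0.2 -0.4]
W br [-0.6  0. ]
W LLb [-1.3 -1.4]
W LLt [1.  1.8]
W k [-0.6 -0.3]
bar [[ 0.47391359 -0.00658175  0.09568471]] lidedge [[0.56300434 0.00316777 0.15667053]]
```

Call:
drive_tool(increments=[[[37,2,0],[0,0,0],0],[[37,2,0],[0,0,0],0],[[37,2,-10],[0,0,0],0],[[37,2,-10],[0,0,0],0],[[0,0,-20],[0,0,0],0],[[0,0,-20],[0,0,0],0],[[0,0,-20],[0,0,0],0],[[0,0,-12],[0,0,0],0]])

```text
clock: 3.4
eef_pos: [0.5753, 0.0103, 0.1755]
tool_rot: [-0.064, 0.998, 0.0, -0.002]
ft_force: [0.5, -1.1, -0.2]
grip_width: 0.0002
grasp_force: 0.0
```

Call:
drive_tool(increments=[[[0,0,-6],[0,0,0],0],[[0,0,-5],[0,0,0],0],[[0,0,-5],[0,0,0],0],[[0,0,-5],[0,0,0],0]])

```text
clock: 3.73
eef_pos: [0.5772, 0.009, 0.1581]
tool_rot: [-0.063, 0.998, -0.0, 0.001]
ft_force: [1.0, -0.0, 0.5]
grip_width: 0.0
grasp_force: 0.0
```

Call:
drive_tool(increments=[[[-2,-1,-5],[0,0,0],0],[[-2,0,-5],[0,0,0],0],[[-2,-1,-5],[0,0,0],0],[[-3,0,-5],[0,0,0],0],[[-3,-1,-5],[0,0,0],0],[[-3,0,-5],[0,0,0],0]])

```text
clock: 4.23
eef_pos: [0.5615, 0.0051, 0.127]
tool_rot: [-0.063, 0.998, -0.0, 0.0]
ft_force: [0.2, 0.7, 1.2]
grip_width: -0.0
grasp_force: 0.4
```

Call:
drive_tool(increments=[[[-2,0,-5],[0,0,0],0],[[-2,0,-5],[0,0,0],0],[[-2,0,-4],[0,0,0],0],[[-2,0,-3],[0,0,0],0]])

```text
clock: 4.57
eef_pos: [0.5532, 0.0054, 0.1096]
tool_rot: [-0.063, 0.998, 0.0, -0.0]
ft_force: [1.6, -1.4, 0.5]
grip_width: 0.0005
grasp_force: 0.2
```

```bash
python3 - <<'E'
from h import *
print(get_obs()['ft_force'],get_obs()['eef_pos'])
p=camera('side'); q=camera('scene')
a=cv2.resize(p['image'][150:300,260:440,::-1],None,fx=3.3,fy=3.3,interpolation=cv2.INTER_CUBIC)
cv2.imwrite('pics/s2.png',a)
E
```

```text
[ 1.60468386 -1.37293543  0.50995074] [0.55317399 0.0054351  0.10960829]
```

View pics/s2.png

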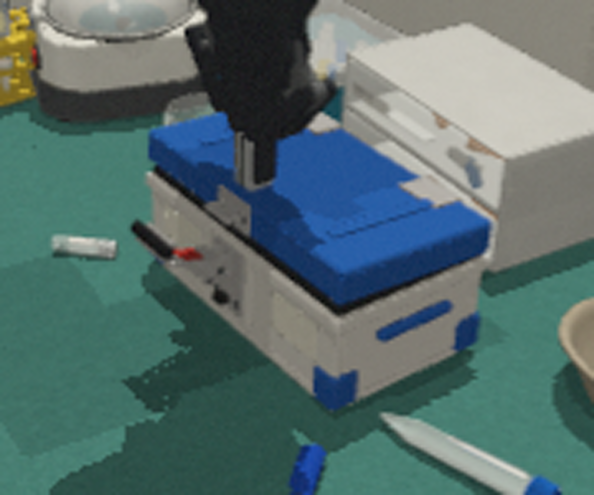

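The lid is nearly down and the fingertip sits about 15 mm behind its front edge. I'll go down gently until the gasket pushes back.

Call:
drive_tool(increments=[[[0,0,-2],[0,0,0],0],[[0,0,-1],[0,0,0],0],[[0,0,-1],[0,0,0],0],[[0,0,0],[0,0,0],0]])

```text
clock: 5.0
eef_pos: [0.5536, 0.0054, 0.1062]
tool_rot: [-0.063, 0.998, 0.0, -0.0]
ft_force: [0.9, 0.2, 0.3]
grip_width: -0.0001
grasp_force: 0.0
```

Call:
drive_tool(increments=[[[0,0,-1],[0,0,0],0],[[0,0,-1],[0,0,0],0],[[0,0,0],[0,0,0],0]])

```text
clock: 5.25
eef_pos: [0.5537, 0.0054, 0.105]
tool_rot: [-0.063, 0.998, -0.0, 0.0]
ft_force: [-1.2, -0.1, 3.8]
grip_width: -0.0001
grasp_force: 1.9
```

Call:
drive_tool(increments=[[[0,0,-1],[0,0,0],0],[[0,0,0],[0,0,0],0],[[0,0,20],[0,0,0],0],[[0,0,30],[0,0,0],0],[[-20,-3,30],[0,0,0],1],[[-30,-4,15],[0,0,0],1],[[-30,-4,0],[0,0,0],1],[[-15,0,0],[0,0,0],1]])

```text
clock: 5.92
eef_pos: [0.4565, -0.006, 0.1996]
tool_rot: [-0.063, 0.998, -0.0, 0.001]
ft_force: [-1.2, 0.2, -1.4]
grip_width: 0.048
grasp_force: 0.0
```

Call:
drive_tool(increments=[[[0,0,0],[0,0,0],1],[[0,0,0],[0,0,0],1],[[0,0,0],[0,0,0],1]])

```text
clock: 6.17
eef_pos: [0.4596, -0.0056, 0.1985]
tool_rot: [-0.063, 0.998, -0.0, 0.001]
ft_force: [0.0, 0.2, -0.6]
grip_width: 0.083
grasp_force: 0.0
```

```bash
cat > look.py <<'E'
import sys
from h import *
n=sys.argv[1]
o=get_obs();print(o['eef_pos'],o['tool_rot'],o['ft_force'],o['clock'])
p=camera('wrist'); np.savez(f'pics/{n}.npz',**{k:p[k] for k in('image','K','k1','view')})
for q in ['latch_claw','claw_bar','latch_lever','case_lid']:
    r=silhouettes(q,p); print(q,[(round(d['conf'],2),[int(b) for b in d['bbox']]) for d in r[:1]])
    if q=='claw_bar' and r: bb=r[0]['bbox']
x0,y0=int((bb[0]+bb[2])/2)-75,int(bb[1])-15; x0=max(0,min(490,x0));y0=max(0,min(290,y0))
print('crop',x0,y0,'x5')
cv2.imwrite(f'pics/{n}.png',cv2.resize(p['image'][y0:y0+110,x0:x0+150,::-1],None,fx=5,fy=5,interpolation=cv2.INTER_CUBIC))
E
python3 look.py w3
```

```text
[ 0.45963706 -0.00556559  0.19846808] [-6.29022410e-02  9.98019412e-01 -4.49974935e-05  7.47907332e-04] [ 4.27154052e-04  1.90208984e-01 -5.80336113e-01] 6.1667
latch_claw [(0.56, [288, 209, 332, 238])]
claw_bar [(0.67, [291, 208, 336, 241])]
latch_lever [(0.6, [291, 212, 333, 250])]
case_lid [(0.84, [217, 262, 416, 356])]
crop 239 193 x5
```

View pics/w3.png

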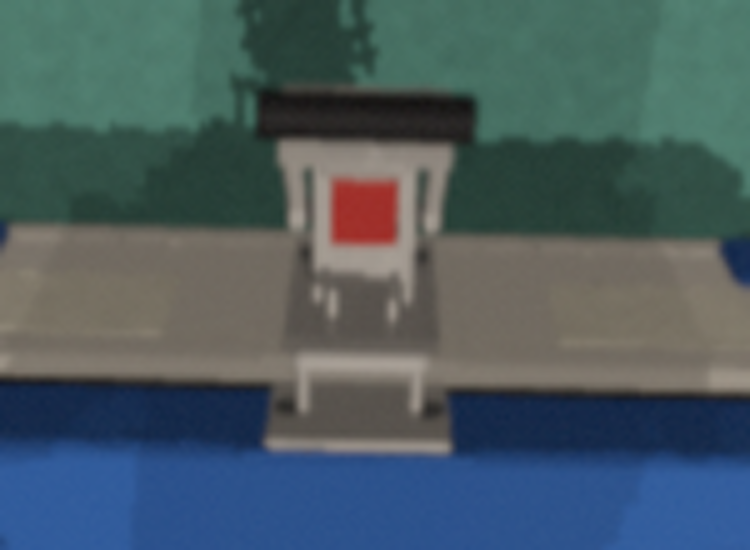

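The crop shows the claw bar at full px (290.4..334.2, 216), the keeper bar at (299.4..324, 265), and the lid's top edge at row ≈ 284.

```bash
python3 - <<'E'
from h import *
c=dict(np.load('pics/w3.npz'))
f=lambda x,y:np.array([x/5+239,y/5+193])
def atz(p,z):
    return least_squares(lambda v:proj(c,[v[0],v[1],z])[0]-p,[.5,0]).x
s=least_squares(lambda v:np.r_[proj(c,[v[0]-.019*np.sin(v[3]),v[1]+.019*np.cos(v[3]),v[2]])[0]-f(476,118),proj(c,[v[0]+.019*np.sin(v[3]),v[1]-.019*np.cos(v[3]),v[2]])[0]-f(257,115)],[.47,0,.095,.1]).x
print('bar free',s)
for z in(.09,.095,.1,.105):print(z,atz(f(366.5,116.5),z))
print('keeper',atz(f(363.5,361),.096),'ends',atz(f(302,360),.096),atz(f(425,362),.096))
print('plate top edge',atz(f(265,447),.1055),atz(f(452,450),.1055))
print('lid edge at crop 200,453 & 650,460',atz(f(100,452),.106),atz(f(600,460),.106))
print('red pad',atz(f(366,212),.085))
S,D,W1=[dict(np.load(f'pics/{n}.npz')) for n in('scene0','side0','w1')]
ob=[(S,np.array([412.5,288])/3.3+[210,130]),(D,np.array([318.5,217])/3+[200,150]),(W1,np.array([388.5,55.5])/3.9+[210,205]),(c,f(366.5,116.5))]
t=least_squares(lambda v:np.concatenate([proj(k,v)[0]-p for k,p in ob]),[.47,0,.095]); print('tri',t.x,np.round(t.fun,1))
E
```

```text
bar free [ 0.47367165 -0.00667165  0.0982886   0.11219086]
0.09 [ 0.47656143 -0.0064    ]
0.095 [ 0.47481704 -0.00656701]
0.1 [ 0.47307265 -0.00673402]
0.105 [ 0.47132825 -0.00690103]
keeper [ 0.52195285 -0.00125695] ends [ 0.52318711 -0.01254024] [0.52072585 0.01003152]
plate top edge [ 0.53632219 -0.01732888] [0.53265373 0.01632417]
lid edge at crop 200,453 & 650,460 [ 0.54089375 -0.04685239] [0.53106669 0.04317581]
red pad [ 0.4970462  -0.00399731]
tri [ 0.47435101 -0.00653863  0.09539294] [-0.4 -0.8  0.4  0.2 -0.2  0.1  0.1 -0.3]
```

Call:
drive_tool(increments=[[[5,-1,-25],[0,0,-1],1],[[5,-1,-25],[0,0,0],1],[[0,0,-25],[0,0,0],1],[[0,0,-20],[0,0,0],1],[[0,0,-13],[0,0,0],1],[[0,0,-5],[0,0,0],1],[[0,0,0],[0,0,0],1],[[0,0,0],[0,0,0],0.6]])

```text
clock: 7.08
eef_pos: [0.4691, -0.0076, 0.0855]
tool_rot: [-0.054, 0.999, -0.0, 0.0]
ft_force: [0.5, -0.0, 0.3]
grip_width: 0.0756
grasp_force: 0.0
```

Call:
drive_tool(increments=[[[0,0,0],[0,0,0],0.5],[[0,0,0],[0,0,0],0.4],[[0,0,0],[0,0,0],0.3],[[0,0,0],[0,0,0],0.2],[[0,0,0],[0,0,0],0.2]])

```text
clock: 7.5
eef_pos: [0.4688, -0.0076, 0.0858]
tool_rot: [-0.054, 0.999, -0.0, 0.0]
ft_force: [-0.3, -0.6, 0.7]
grip_width: 0.0352
grasp_force: 59.6
```

```bash
python3 - <<'E'
from h import *
print(get_obs())
p=camera('side'); q=camera('wrist')
a=cv2.resize(p['image'][180:280,270:390,::-1],None,fx=4,fy=4,interpolation=cv2.INTER_CUBIC)
b=cv2.resize(q['image'][190:290,275:350,::-1],None,fx=4,fy=4,interpolation=cv2.INTER_CUBIC)
cv2.imwrite('pics/p4.png',np.hstack([a,b]))
E
```

```text
{'clock': 7.5, 'joint_pos': array([-1.62048721e-02,  2.99528844e-01, -3.21655634e-01,  9.48620732e-01,
       -4.82382631e-05, -1.24579645e-01]), 'joint_vel': array([-0.00174628,  0.00398681, -0.00399662, -0.00162521,  0.00048809,
        0.00170126]), 'tau': array([ 5.16642455e-02, -3.58512533e+01,  2.13519806e+01, -1.31597025e-01,
        3.09382647e-02,  3.06701979e-03]), 'eef_pos': array([ 0.46883609, -0.00761274,  0.08584752]), 'tool_rot': array([-5.41608537e-02,  9.98532101e-01, -5.89140599e-05,  4.92634586e-04]), 'ft_force': array([-0.28534634, -0.59984102,  0.66246288]), 'ft_torque': array([-0.05632086,  0.0867559 , -0.02196714]), 'grasp_force': 59.64414954185486, 'grip_width': 0.03522700649753875}
```

View pics/p4.png

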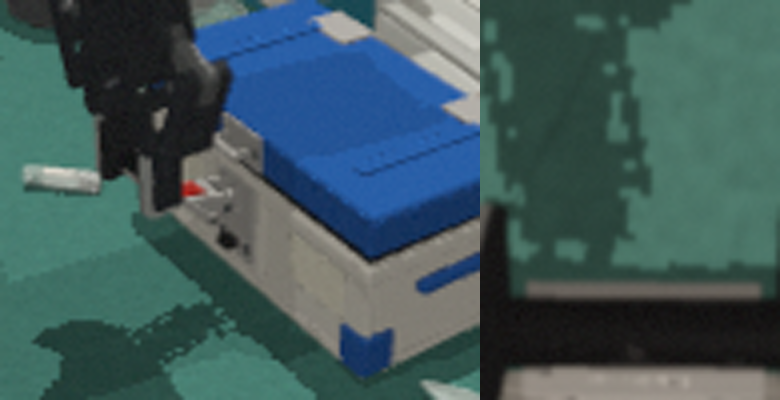

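The pinch holds: grip width is 35 mm at 60 N, with the fingers at the bar's ends. Now I'll compute the carry path.

```bash
cat > ik.py <<'E'
from h import *
def ik(t,idx,g): # t=(x,z) in case for latch()[idx]
    s=least_squares(lambda v:latch(v[0],v[1])[idx][[0,2]]*1e3-np.array(t),g); return s.x,abs(s.fun).max()
if __name__=='__main__':
    g,e=ik((-122,96),3,[2.0,.8]); print('start',g,e)
    kx=-74
    g,e=ik((kx+2.3,108.5),2,[2.4,-.2]); print('above',g,e,latch(*g)[3]*1e3,'end',latch(*g)[0]*1e3)
    for off in(-14,-6,0,2.3,5):
        g,e=ik((kx+off,108.5),2,[2.4,-.2]); print('in',off,np.round(g,2),round(e,2),np.round(latch(*g)[3]*1e3,1))
    for h in(12.5,9,6,3,0):
        g,e=ik((kx+2.3,96+h),2,g); print('dn',h,np.round(g,2),round(e,2),np.round(latch(*g)[3]*1e3,1))
    g=np.array([2.,.8])
    for b in[(-122,96),(-118,103),(-112,109),(-104,114),(-96,117),(-90,118),(-84,118)]:
        g,e=ik(b,3,g); print(b,np.round(g,2),round(e,2),'seat',np.round(latch(*g)[2]*1e3,1))
E
python3 ik.py
```

```text
start [1.48829015 0.72059394] 0.0
above [ 2.60147054 -0.41572131] 5.3006488087703474e-11 [-68.26727578   0.         116.27601469] end [-91.50827777   0.         101.39041304]
in -14 [ 2.27 -0.05] 0.0 [-87.6   0.  117. ]
in -6 [ 2.37 -0.24] 0.0 [-78.    0.  116.8]
in 0 [ 2.52 -0.37] 0.0 [-70.9   0.  116.4]
in 2.3 [ 2.6  -0.42] 0.0 [-68.3   0.  116.3]
in 5 [ 2.7  -0.47] 0.0 [-65.2   0.  116.1]
dn 12.5 [ 2.6  -0.42] 0.0 [-68.3   0.  116.3]
dn 9 [ 2.33 -0.47] 0.0 [-67.9   0.  112.6]
dn 6 [ 2.11 -0.5 ] 0.0 [-67.6   0.  109.5]
dn 3 [ 1.88 -0.51] 0.0 [-67.6   0.  106.4]
dn 0 [ 1.61 -0.5 ] 0.0 [-67.6   0.  103.5]
(-122, 96) [1.49 0.72] 0.0 seat [-116.4    0.    89.6]
(-118, 103) [1.77 0.6 ] 0.0 seat [-113.2    0.    96. ]
(-112, 109) [1.99 0.45] 0.0 seat [-108.3    0.   101.4]
(-104, 114) [2.17 0.29] 0.0 seat [-101.6    0.   105.8]
(-96, 117) [2.3  0.13] 0.0 seat [-94.9   0.  108.6]
(-90, 118) [2.36 0.01] 0.0 seat [-89.9   0.  109.5]
(-84, 118) [ 2.38 -0.11] 0.0 seat [-84.9   0.  109.6]
```

Call:
drive_tool(increments=[[[2,0.2,3],[0,0,0],0.2],[[2,0.2,3],[0,0,0],0.2],[[4,0.4,4],[0,0,0],0.2],[[3,0.4,3],[0,0,0],0.2],[[4,0.4,2.5],[0,0,0],0.2],[[4,0.5,2.5],[0,0,0],0.2],[[4,0.4,1.5],[0,0,0],0.2],[[4,0.5,1.5],[0,0,0],0.2]])

```text
clock: 8.27
eef_pos: [0.495, -0.0046, 0.1066]
tool_rot: [-0.054, 0.999, 0.0, -0.001]
ft_force: [-5.2, -1.1, -1.2]
grip_width: 0.0351
grasp_force: 60.7
```

Call:
drive_tool(increments=[[[4,0.4,0.5],[0,0,0],0.2],[[3,0.3,0],[0,0,0],0.2],[[3,0.3,0],[0,0,0],0.2],[[3,0.4,-1],[0,0,0],0.2],[[0,0,0],[0,0,0],0.2],[[0,0,0],[0,0,0],0.2]])

```text
clock: 8.77
eef_pos: [0.5098, -0.0036, 0.107]
tool_rot: [-0.054, 0.999, -0.001, 0.001]
ft_force: [-4.5, -1.7, 5.5]
grip_width: 0.0352
grasp_force: 62.2
```

```bash
python3 - <<'E'
from h import *
o=get_obs();print(o['eef_pos'],o['ft_force'],o['grip_width'],o['clock'])
p=camera('side'); q=camera('wrist')
np.savez('pics/w5.npz',**{k:q[k] for k in('image','K','k1','view')})
a=cv2.resize(p['image'][170:260,280:380,::-1],None,fx=4,fy=4,interpolation=cv2.INTER_CUBIC)
b=cv2.resize(q['image'][200:290,270:360,::-1],None,fx=4,fy=4,interpolation=cv2.INTER_CUBIC)
cv2.imwrite('pics/p5.png',np.hstack([a,b]))
E
```

```text
[ 0.50983632 -0.00358831  0.10697133] [-4.53261203 -1.67752477  5.49941702] 0.03521848903660951 8.7667
```

View pics/p5.png

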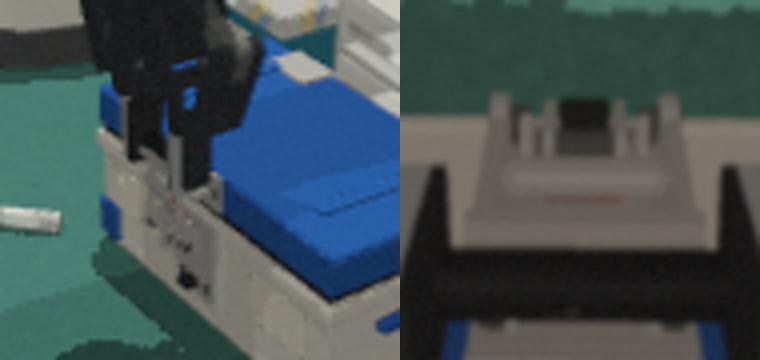

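Call:
drive_tool(increments=[[[0,0,1],[0,0,0],0.2],[[0,0,0],[0,0,0],0.2]])

```text
clock: 9.03
eef_pos: [0.5089, -0.0037, 0.1072]
tool_rot: [-0.054, 0.999, -0.001, 0.0]
ft_force: [-3.5, -3.3, 3.4]
grip_width: 0.0351
grasp_force: 62.1
```

Call:
drive_tool(increments=[[[0,0,1],[0,0,0],0.2],[[0,0,0],[0,0,0],0.2]])

```text
clock: 9.2
eef_pos: [0.5085, -0.0036, 0.1077]
tool_rot: [-0.054, 0.999, -0.0, -0.0]
ft_force: [-3.2, -4.3, 0.7]
grip_width: 0.0353
grasp_force: 61.9
```

Call:
drive_tool(increments=[[[0,0,1],[0,0,0],0.2],[[0,0,0],[0,0,0],0.2]])

```text
clock: 9.37
eef_pos: [0.5086, -0.0036, 0.1086]
tool_rot: [-0.054, 0.999, -0.0, -0.0]
ft_force: [-2.3, -3.3, -0.2]
grip_width: 0.0354
grasp_force: 61.8
```

Call:
drive_tool(increments=[[[-1,0,1],[0,0,0],0.2],[[0,0,0],[0,0,0],0.2]])

```text
clock: 9.53
eef_pos: [0.5074, -0.0036, 0.1091]
tool_rot: [-0.054, 0.999, -0.0, -0.0]
ft_force: [-0.5, -5.0, -7.7]
grip_width: 0.0352
grasp_force: 61.6
```

Call:
drive_tool(increments=[[[0,-0.5,-1],[0,0,0],0.2],[[0,-0.5,0],[0,0,0],0.2]])

```text
clock: 9.7
eef_pos: [0.5079, -0.0038, 0.109]
tool_rot: [-0.054, 0.999, 0.0, 0.0]
ft_force: [-2.1, -0.9, -2.3]
grip_width: 0.0355
grasp_force: 61.9
```

```bash
python3 - <<'E'
from h import *
o=get_obs();print(o['eef_pos'],o['ft_force'],o['ft_torque'],o['clock'])
p=camera('side'); q=camera('wrist'); s=camera('scene')
np.savez('pics/w6.npz',**{k:q[k] for k in('image','K','k1','view')})
a=cv2.resize(p['image'][195:245,300:360,::-1],None,fx=6.5,fy=6.5,interpolation=cv2.INTER_CUBIC)
b=cv2.resize(q['image'][210:300,270:360,::-1],None,fx=4.4,fy=4.4,interpolation=cv2.INTER_CUBIC)
c=np.zeros((396,390,3),np.uint8);c[:325,:390]=a
cv2.imwrite('pics/p6.png',np.hstack([c,b]))
E
```

```text
[ 0.50793836 -0.00380897  0.1090446 ] [-2.07455466 -0.88082289 -2.30273996] [-0.60903789  0.381846   -0.19715172] 9.7
```

View pics/p6.png

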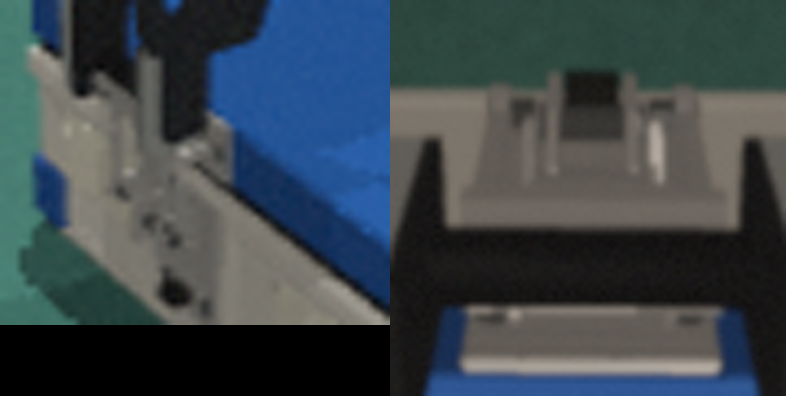

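```bash
python3 - <<'E'
from h import *
c=dict(np.load('pics/w6.npz'))
f=lambda x,y:np.array([(x-390)/4.4+270,y/4.4+210])
def atz(p,z): return least_squares(lambda v:proj(c,[v[0],v[1],z])[0]-p,[.5,0]).x
print('cam',-c['view'][:3,:3].T@c['view'][:3,3])
for z in(.115,.119,.123):print(z,atz(f(585,267),z),'edges',atz(f(585,230),z),atz(f(585,305),z))
print('keeper top glint',atz(f(585,313),.0985),'plate',atz(f(462,362),.1055),atz(f(722,362),.1055))
g=c['image'][:,:,:].astype(int).sum(2)
col=g[255:300,312:318].mean(1); print([int(v) for v in col])
E
```

```text
cam [ 0.43736744 -0.01193198  0.25117588]
0.115 [ 0.51431046 -0.00385817] edges [ 0.50949982 -0.00438127] [ 0.51934996 -0.00331022]
0.119 [ 0.51205035 -0.00409533] edges [ 0.50738102 -0.00460306] [ 0.51694182 -0.00356347]
0.123 [ 0.50979025 -0.00433248] edges [ 0.50526222 -0.00482486] [ 0.51453369 -0.00381672]
keeper top glint [ 0.53048774 -0.00213461] plate [ 0.53510085 -0.01756231] [0.53147614 0.01575343]
[294, 308, 313, 312, 309, 292, 228, 137, 71, 56, 56, 59, 62, 66, 70, 74, 74, 75, 72, 67, 64, 60, 57, 77, 224, 355, 325, 282, 277, 274, 269, 272, 277, 275, 270, 291, 364, 443, 484, 424, 303, 259, 279, 280, 280]
```

Call:
drive_tool(increments=[[[2,0.2,-0.5],[0,0,0],0.2],[[2,0.2,-0.5],[0,0,0],0.2],[[2,0.2,-0.5],[0,0,0],0.2],[[2,0.2,-0.5],[0,0,0],0.2],[[2,0.2,0],[0,0,0],0.2],[[2,0.2,0],[0,0,0],0.2],[[0,0,0],[0,0,0],0.2]])

```text
clock: 10.43
eef_pos: [0.5202, -0.002, 0.1076]
tool_rot: [-0.055, 0.998, 0.001, 0.001]
ft_force: [-3.7, -0.2, 6.7]
grip_width: 0.0353
grasp_force: 62.9
```

Call:
drive_tool(increments=[[[1,0.1,0],[0,0,0],0.2],[[1,0.1,0],[0,0,0],0.2],[[0,0,0],[0,0,0],0.2]])

```text
clock: 10.68
eef_pos: [0.5223, -0.0024, 0.1072]
tool_rot: [-0.054, 0.999, 0.0, 0.001]
ft_force: [-2.2, -0.7, 3.2]
grip_width: 0.0355
grasp_force: 63.4
```

Call:
drive_tool(increments=[[[1,0.1,0],[0,0,0],0.2],[[0,0,0],[0,0,0],0.2]])

```text
clock: 10.85
eef_pos: [0.523, -0.0024, 0.1071]
tool_rot: [-0.054, 0.999, 0.0, 0.0]
ft_force: [-2.7, -1.3, 3.9]
grip_width: 0.0352
grasp_force: 63.4
```

Call:
drive_tool(increments=[[[1,0.1,0],[0,0,0],0.2],[[0,0,0],[0,0,0],0.2]])

```text
clock: 11.02
eef_pos: [0.5238, -0.0023, 0.1069]
tool_rot: [-0.054, 0.999, 0.0, 0.0]
ft_force: [-2.5, 0.0, 4.2]
grip_width: 0.0352
grasp_force: 63.5
```

Call:
drive_tool(increments=[[[1,0.1,0],[0,0,0],0.2],[[0,0,0],[0,0,0],0.2]])

```text
clock: 11.18
eef_pos: [0.5245, -0.0023, 0.1068]
tool_rot: [-0.054, 0.999, 0.0, -0.0]
ft_force: [-3.0, 0.8, 4.1]
grip_width: 0.0351
grasp_force: 63.5
```

Call:
drive_tool(increments=[[[1,0.1,0],[0,0,0],0.2],[[0,0,0],[0,0,0],0.2]])

```text
clock: 11.35
eef_pos: [0.5252, -0.0022, 0.1066]
tool_rot: [-0.054, 0.999, 0.0, -0.0]
ft_force: [-3.2, 0.8, 3.8]
grip_width: 0.035
grasp_force: 63.4
```

Call:
drive_tool(increments=[[[1,0.1,0],[0,0,0],0.2],[[0,0,0],[0,0,0],0.2]])

```text
clock: 11.52
eef_pos: [0.526, -0.0021, 0.1064]
tool_rot: [-0.054, 0.999, 0.0, -0.001]
ft_force: [-4.7, 1.4, 2.8]
grip_width: 0.0352
grasp_force: 63.4
```

Call:
drive_tool(increments=[[[1,0.1,0],[0,0,0],0.2],[[0,0,0],[0,0,0],0.2]])

```text
clock: 11.68
eef_pos: [0.5266, -0.0021, 0.1061]
tool_rot: [-0.054, 0.999, 0.0, -0.001]
ft_force: [-4.5, 1.2, 2.2]
grip_width: 0.0351
grasp_force: 63.3
```

Call:
drive_tool(increments=[[[1,0.1,0],[0,0,0],0.2],[[0,0,0],[0,0,0],0.2]])

```text
clock: 11.85
eef_pos: [0.5273, -0.002, 0.1059]
tool_rot: [-0.054, 0.999, 0.0, -0.002]
ft_force: [-4.5, 1.6, 1.9]
grip_width: 0.0356
grasp_force: 63.3
```

Call:
drive_tool(increments=[[[1,0.1,0],[0,0,0],0.2],[[0,0,0],[0,0,0],0.2]])

```text
clock: 12.02
eef_pos: [0.5279, -0.0019, 0.1057]
tool_rot: [-0.054, 0.999, 0.0, -0.002]
ft_force: [-5.5, 0.4, 0.5]
grip_width: 0.0355
grasp_force: 63.3
```

```bash
cat > prof.py <<'E'
from h import *
o=get_obs();print(o['eef_pos'],o['ft_force'],o['ft_torque'],o['joint_pos'],o['clock'])
c=camera('wrist'); np.savez('pics/wl.npz',**{k:c[k] for k in('image','K','k1','view')})
g=c['image'].astype(int).sum(2)
print(215,[int(v) for v in g[215:305,310:318].mean(1)])
b=c['image'][215:305,310:318].mean(1).astype(int); print('blue-red',[int(v[2]-v[0]) for v in b[40:]])
def atz(p,z): return least_squares(lambda v:proj(c,[v[0],v[1],z])[0]-p,[.5,0]).x
for r in range(255,300,4): print(r,[round(float(atz(np.array([314,r]),z)[0]),4) for z in(.096,.106,.116,.119)])
E
python3 prof.py
```

```text
[ 0.52790692 -0.00192814  0.10568453] [-5.52665033  0.37097979  0.51919194] [ 0.11857204  1.42066261 -0.15601742] [-3.69777478e-03  3.85879183e-01 -1.32983159e-01  1.05590279e+00
  7.88975994e-05 -1.12120296e-01] 12.0167
215 [178, 242, 277, 283, 283, 282, 281, 275, 271, 270, 268, 271, 270, 271, 271, 271, 271, 276, 276, 274, 281, 292, 303, 311, 324, 342, 341, 328, 318, 314, 326, 319, 297, 293, 297, 298, 299, 299, 299, 299, 301, 305, 309, 309, 306, 291, 226, 137, 73, 60, 61, 61, 62, 66, 70, 72, 75, 75, 74, 71, 59, 62, 64, 72, 157, 261, 294, 297, 297, 296, 298, 297, 298, 297, 296, 299, 297, 298, 297, 297, 297, 297, 296, 297, 296, 297, 296, 297, 296, 296]
blue-red [-13, -13, -13, -13, -13, -13, -10, -6, -2, -2, -1, -2, -1, -2, -1, 0, -1, -2, -2, -1, -2, -1, -2, 3, 50, 92, 102, 104, 104, 104, 104, 104, 105, 104, 105, 104, 104, 104, 104, 104, 104, 104, 104, 104, 104, 104, 105, 104, 104, 104]
255 [0.5332, 0.5283, 0.5233, 0.5218]
259 [0.5357, 0.5306, 0.5255, 0.5239]
263 [0.5382, 0.5329, 0.5277, 0.5261]
267 [0.5407, 0.5353, 0.5299, 0.5282]
271 [0.5433, 0.5377, 0.5321, 0.5304]
275 [0.5459, 0.5401, 0.5343, 0.5326]
279 [0.5485, 0.5425, 0.5366, 0.5348]
283 [0.5511, 0.545, 0.5389, 0.537]
287 [0.5538, 0.5475, 0.5412, 0.5393]
291 [0.5564, 0.55, 0.5435, 0.5416]
295 [0.5591, 0.5525, 0.5459, 0.5439]
299 [0.5619, 0.5551, 0.5482, 0.5462]
```

Call:
drive_tool(increments=[[[-1.5,-0.2,0],[0,0,0],0.2],[[-1.5,-0.2,0],[0,0,0],0.2],[[0,0,0],[0,0,0],0.2],[[0,0,0],[0,0,0],0.6],[[0,0,0],[0,0,0],0.6],[[0,0,0],[0,0,0],0.6]])

```text
clock: 12.57
eef_pos: [0.5282, -0.0026, 0.1073]
tool_rot: [-0.054, 0.999, -0.0, 0.002]
ft_force: [0.9, -0.2, 1.2]
grip_width: 0.0513
grasp_force: 0.0
```

```bash
python3 prof.py | head -3
```

```text
[ 0.52824961 -0.00256498  0.10731309] [ 0.92722395 -0.21177139  1.19127178] [ 0.03360976 -0.00690129 -0.0387128 ] [-4.64311484e-03  3.79535714e-01 -1.37987051e-01  1.04984025e+00
 -3.69804674e-04 -1.13119443e-01] 12.5667
215 [267, 281, 284, 284, 283, 279, 274, 271, 270, 272, 271, 272, 272, 270, 273, 277, 279, 276, 277, 287, 300, 309, 322, 341, 341, 328, 316, 303, 297, 296, 298, 299, 298, 297, 299, 303, 310, 311, 307, 298, 256, 168, 85, 62, 59, 59, 61, 62, 70, 74, 74, 74, 77, 73, 65, 64, 62, 68, 126, 224, 279, 295, 298, 298, 298, 297, 298, 296, 297, 298, 296, 297, 297, 297, 298, 297, 298, 298, 296, 297, 295, 297, 297, 296, 297, 296, 297, 297, 298, 298]
```

```bash
python3 - <<'E'
from h import *
c=dict(np.load('pics/wl.npz'))
def atz(p,z): return least_squares(lambda v:proj(c,[v[0],v[1],z])[0]-p,[.5,0]).x
for z in(.112,.114,.116,.118,.12): print(z,atz(np.array([314,264.6]),z)[0],(atz(np.array([314,273.5]),z)-atz(np.array([314,255.7]),z))[0], [np.round(atz(np.array([cx,264.6]),z)[1],4) for cx in (314,)])
p=c; g=c['image'].astype(int).sum(2); print([int(v) for v in g[264,275:355]])
q=camera('side'); s=camera('scene')
for n,k in(('side',q),('scene',s),):
    for t in('claw_bar','latch_claw','latch_lever'):
        r=silhouettes(t,k); print(n,t,[(round(d['conf'],2),[int(b) for b in d['bbox']]) for d in r[:1]])
E
```

```text
0.112 0.5318649690904202 0.010249441006940918 [np.float64(-0.0031)]
0.114 0.5307791330401036 0.0101001046790834 [np.float64(-0.0032)]
0.116 0.5296932969897868 0.009950768351225991 [np.float64(-0.0033)]
0.118 0.5286074609394703 0.009801432023368473 [np.float64(-0.0034)]
0.12 0.5275216248891537 0.009652095695511287 [np.float64(-0.0035)]
[225, 217, 181, 123, 78, 79, 68, 71, 68, 69, 72, 68, 58, 73, 75, 66, 76, 71, 66, 74, 69, 71, 73, 77, 72, 72, 76, 75, 77, 75, 77, 70, 68, 71, 70, 75, 68, 77, 72, 76, 75, 78, 71, 76, 76, 80, 81, 72, 73, 71, 68, 74, 77, 78, 81, 79, 74, 71, 73, 73, 73, 85, 67, 66, 71, 65, 71, 74, 73, 64, 77, 73, 70, 72, 74, 75, 69, 78, 70, 68]
side claw_bar [(0.47, [321, 198, 332, 230])]
side latch_claw [(0.48, [317, 200, 333, 230])]
side latch_lever [(0.7, [314, 202, 329, 229])]
scene claw_bar []
scene latch_claw [(0.49, [337, 195, 353, 200])]
scene latch_lever [(0.54, [308, 168, 402, 214])]
```

```bash
python3 - <<'E'
from h import *
c=dict(np.load('pics/wl.npz'))
for y0 in(-.0014,-.0004,.0006):
    s=least_squares(lambda v:np.r_[proj(c,[v[0]+.0021,y0-.0189,v[1]])[0][0]-277.3, proj(c,[v[0],y0,v[1]])[0][1]-264.5],[.53,.115]); print(y0,s.x)
g=c['image'].astype(int).sum(2)
for r in (258,262,268,272): print(r,[int(v) for v in g[r,268:284]],[int(v) for v in g[r,345:375]])
E
```

```text
-0.0014 [0.52032046 0.13260176]
-0.0004 [0.51368916 0.14449494]
0.0006 [0.50705883 0.15638756]
258 [157, 166, 159, 160, 160, 160, 156, 161, 157, 154, 111, 72, 64, 58, 59, 66] [57, 70, 61, 55, 48, 62, 46, 59, 58, 55, 65, 85, 131, 152, 157, 164, 161, 158, 156, 141, 98, 78, 70, 74, 56, 72, 66, 64, 66, 75]
262 [195, 200, 196, 200, 199, 193, 190, 187, 185, 163, 106, 72, 71, 65, 66, 65] [72, 64, 64, 69, 59, 66, 66, 50, 69, 52, 65, 78, 92, 144, 156, 152, 154, 151, 155, 136, 89, 69, 66, 63, 63, 71, 68, 67, 66, 68]
268 [261, 281, 284, 280, 280, 275, 275, 277, 278, 251, 160, 86, 80, 70, 70, 62] [80, 80, 78, 80, 86, 81, 78, 82, 76, 86, 85, 99, 171, 257, 274, 273, 277, 272, 256, 199, 112, 67, 68, 69, 74, 73, 68, 58, 67, 64]
272 [274, 293, 298, 299, 296, 295, 299, 302, 295, 280, 212, 123, 80, 73, 66, 74] [64, 71, 68, 69, 69, 74, 70, 65, 68, 68, 74, 130, 214, 285, 295, 299, 301, 293, 272, 196, 105, 77, 60, 69, 65, 76, 69, 64, 67, 61]
```

```bash
cat > barfit.py <<'E'
from h import *
def barfit(c,cl,cr,row,L=.0375):
    f=lambda v:np.r_[proj(c,[v[0]+.109*L/2,v[1]-.994*L/2,v[2]])[0][0]-cl,proj(c,[v[0]-.109*L/2,v[1]+.994*L/2,v[2]])[0][0]-cr,proj(c,v)[0][1]-row]
    return least_squares(f,[.53,0,.115]).x
E
python3 - <<'E'
from barfit import *
c=dict(np.load('pics/wl.npz'))
for L in(.037,.038): print(barfit(c,277.8,357,264.6,L))
E
```

```text
[ 0.52431812 -0.0022671   0.12558101]
[ 0.52612832 -0.00204478  0.12223816]
```

Call:
drive_tool(increments=[[[0,0,10],[0,0,0],0.6],[[0,0,25],[0,0,0],1],[[-20,-2,25],[0,0,0],1],[[-20,-2,20],[0,0,0],1],[[-20,-2,0],[0,0,0],1],[[0,0,0],[0,0,0],1],[[0,0,0],[0,0,0],1]])

```text
clock: 13.6
eef_pos: [0.4664, -0.0084, 0.188]
tool_rot: [-0.054, 0.999, -0.0, 0.001]
ft_force: [-0.0, -0.6, -0.8]
grip_width: 0.0853
grasp_force: 0.0
```

```bash
python3 - <<'E'
from h import *
o=get_obs();print(o['eef_pos'],o['ft_force'],o['clock'])
q=camera('wrist'); p=camera('side'); s=camera('scene')
for n,k in(('w7',q),('d7',p),('s7',s)): np.savez(f'pics/{n}.npz',**{i:k[i] for i in('image','K','k1','view')})
for n,k in(('side',p),('scene',s),('w',q)):
    for t in('claw_bar','latch_claw','latch_lever'):
        r=silhouettes(t,k); print(n,t,[(round(d['conf'],2),[int(b) for b in d['bbox']]) for d in r[:1]])
z=lambda im,x,y,w,h:cv2.resize(im[y:y+h,x:x+w,::-1],(390,int(390*h/w)),interpolation=cv2.INTER_CUBIC)
a=z(q['image'],265,205,98,75);b=z(p['image'],300,185,65,50);c=z(s['image'],315,170,65,50)
print(a.shape,b.shape,c.shape)
cv2.imwrite('pics/p7.png',np.vstack([np.hstack([a[:298],np.zeros_like(a[:298])]),np.hstack([b[:298],c[:298]])]))
E
```

```text
[ 0.46641694 -0.00844383  0.18802339] [-0.04242729 -0.58860668 -0.75443711] 13.6
side claw_bar [(0.56, [318, 199, 336, 229])]
side latch_claw [(0.65, [318, 199, 334, 213])]
side latch_lever [(0.59, [314, 203, 330, 230])]
scene claw_bar [(0.21, [217, 208, 242, 230])]
scene latch_claw [(0.43, [341, 190, 349, 199])]
scene latch_lever [(0.54, [335, 191, 352, 212])]
w claw_bar [(0.88, [291, 241, 341, 291])]
w latch_claw [(0.91, [292, 243, 342, 291])]
w latch_lever [(0.85, [290, 242, 341, 291])]
(298, 390, 3) (300, 390, 3) (300, 390, 3)
```

View pics/p7.png

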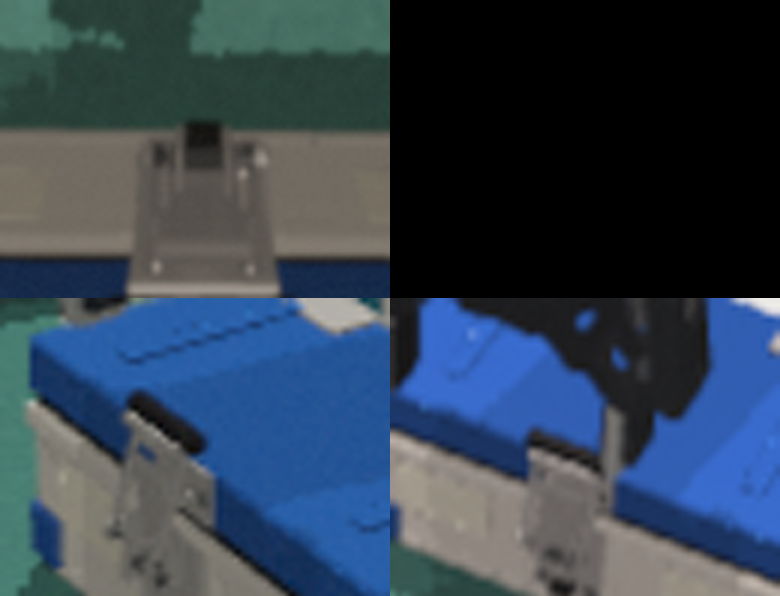

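The last view shows the claw standing inward over the keeper: the bar runs from (322.5,202) to (333,208.8) in the side view, and its left end is at about (338,193) in the scene. I'll triangulate.

```bash
python3 - <<'E'
from barfit import *
W,D,S,L=[dict(np.load(f'pics/{n}.npz')) for n in('w7','d7','s7','wl')]
def dark(c,x0,x1,y0,y1):  # black region centroid/extents
    im=c['image'][y0:y1,x0:x1].astype(int); m=(im.max(2)<62)
    n,lab,st,ce=cv2.connectedComponentsWithStats(m.astype(np.uint8))
    i=1+st[1:,4].argmax(); print(st[i]+[x0,y0,0,0,0],ce[i]+[x0,y0]); return ce[i]+[x0,y0]
g=W['image'].astype(int).sum(2); print(270,[int(v) for v in g[270:310,312:320].mean(1)])
w=dark(W,270,365,270,310); print([int(v) for v in g[int(w[1]),270:300]],[int(v) for v in g[int(w[1]),330:360]])
d=dark(D,316,340,197,213)
s=dark(S,334,352,188,200)
ob=[(W,w),(D,d),(L,np.array([317.4,264.6]))]
t=least_squares(lambda v:np.concatenate([proj(k,v)[0]-p for k,p in ob]),[.53,0,.115]); print(t.x,np.round(t.fun,1))
ob=ob[::2];t=least_squares(lambda v:np.concatenate([proj(k,v)[0]-p for k,p in ob]),[.53,0,.115]); print('wrist only',t.x,np.round(t.fun,1))
print('pred scene/side',proj(S,t.x),proj(D,t.x))
E
```

```text
270 [262, 266, 273, 280, 282, 302, 374, 436, 426, 311, 156, 69, 63, 73, 88, 108, 126, 123, 107, 107, 171, 246, 267, 269, 268, 269, 268, 267, 268, 269, 269, 267, 269, 269, 268, 268, 268, 268, 267, 269]
[292 279  48  11 463] [315.47516199 284.45356371]
[233, 229, 230, 230, 229, 234, 225, 232, 232, 224, 232, 228, 228, 229, 222, 229, 227, 228, 231, 225, 221, 206, 150, 111, 97, 95, 97, 94, 92, 84] [87, 79, 85, 80, 82, 85, 87, 95, 97, 143, 208, 219, 217, 220, 221, 219, 216, 219, 217, 211, 222, 218, 218, 217, 218, 216, 219, 221, 216, 215]
[321 201  13  10  50] [327.38 205.48]
[338 192  12   7  29] [343.5862069  194.89655172]
[ 0.52743728 -0.00186815  0.1196058 ] [ 0.   0.   0.7 -0.5  0.  -0.2]
wrist only [ 0.52845564 -0.00176787  0.11794075] [ 0.  0. -0. -0.]
pred scene/side [[345.08181538 195.62526417]] [[328.52329041 205.56616381]]
```

Call:
drive_tool(increments=[[[25,3,0],[0,0,0],1],[[29.5,3,-10],[0,0,0],1],[[0,0,-25],[0,0,0],0.7],[[0,0,-25],[0,0,0],0.7],[[0,0,-15],[0,0,0],0.7],[[0,0,-6],[0,0,0],0.7],[[0,0,0],[0,0,0],0.6],[[0,0,0],[0,0,0],0.5]])

```text
clock: 14.87
eef_pos: [0.5213, -0.0024, 0.1062]
tool_rot: [-0.054, 0.999, 0.0, 0.0]
ft_force: [-0.3, -0.1, -0.1]
grip_width: 0.043
grasp_force: 0.0
```

Call:
drive_tool(increments=[[[0,0,0],[0,0,0],0.4],[[0,0,0],[0,0,0],0.3],[[0,0,0],[0,0,0],0.2],[[0,0,0],[0,0,0],0.2]])

```text
clock: 15.2
eef_pos: [0.5222, -0.0024, 0.1072]
tool_rot: [-0.054, 0.999, -0.0, 0.002]
ft_force: [1.7, 0.1, 2.9]
grip_width: 0.0355
grasp_force: 59.8
```

Call:
drive_tool(increments=[[[0,0,-1.5],[0,0,0],0.2],[[0,0,-1.5],[0,0,0],0.2],[[0,0,0],[0,0,0],0.2]])

```text
clock: 15.45
eef_pos: [0.5222, -0.0023, 0.1041]
tool_rot: [-0.054, 0.999, -0.0, 0.002]
ft_force: [-0.1, 0.1, 4.5]
grip_width: 0.0356
grasp_force: 60.0
```

Call:
drive_tool(increments=[[[0,0,-1.5],[0,0,0],0.2],[[0,0,-1.5],[0,0,0],0.2],[[0,0,0],[0,0,0],0.2]])

```text
clock: 15.7
eef_pos: [0.521, -0.0025, 0.1003]
tool_rot: [-0.054, 0.999, -0.0, 0.0]
ft_force: [-1.4, 0.0, 3.5]
grip_width: 0.0354
grasp_force: 59.9
```

Call:
drive_tool(increments=[[[0,0,-1],[0,0,0],0.2],[[0,0,-1],[0,0,0],0.2],[[0,0,0],[0,0,0],0.2]])

```text
clock: 15.95
eef_pos: [0.5204, -0.0025, 0.0974]
tool_rot: [-0.054, 0.999, -0.0, -0.001]
ft_force: [-1.9, -0.7, 1.4]
grip_width: 0.0359
grasp_force: 59.9
```

Call:
drive_tool(increments=[[[0,0,-1],[0,0,0],0.2],[[0,0,-1],[0,0,0],0.2],[[0,0,0],[0,0,0],0.2]])

```text
clock: 16.2
eef_pos: [0.5204, -0.0025, 0.0952]
tool_rot: [-0.054, 0.999, -0.0, -0.001]
ft_force: [-2.1, 0.3, 1.7]
grip_width: 0.0353
grasp_force: 59.8
```

Call:
drive_tool(increments=[[[0,0,-1],[0,0,0],0.2],[[0,0,0],[0,0,0],0.2]])

```text
clock: 16.37
eef_pos: [0.5205, -0.0025, 0.0943]
tool_rot: [-0.054, 0.999, -0.0, -0.001]
ft_force: [-2.1, -0.6, 1.5]
grip_width: 0.0354
grasp_force: 59.8
```

Call:
drive_tool(increments=[[[0,0,-1],[0,0,0],0.2],[[0,0,0],[0,0,0],0.2]])

```text
clock: 16.53
eef_pos: [0.5207, -0.0025, 0.0934]
tool_rot: [-0.054, 0.999, -0.0, -0.0]
ft_force: [-2.8, -0.2, 1.1]
grip_width: 0.0356
grasp_force: 59.8
```

Call:
drive_tool(increments=[[[0,0,-1],[0,0,0],0.2],[[0,0,0],[0,0,0],0.2]])

```text
clock: 16.7
eef_pos: [0.5207, -0.0024, 0.0925]
tool_rot: [-0.054, 0.999, -0.0, -0.0]
ft_force: [-1.7, -0.0, 1.7]
grip_width: 0.0352
grasp_force: 59.8
```

Call:
drive_tool(increments=[[[0,0,-1],[0,0,0],0.2],[[0,0,0],[0,0,0],0.2]])

```text
clock: 16.87
eef_pos: [0.5208, -0.0025, 0.0915]
tool_rot: [-0.054, 0.999, -0.0, -0.0]
ft_force: [-1.6, -0.4, 1.0]
grip_width: 0.0353
grasp_force: 59.8
```

Call:
drive_tool(increments=[[[0,0,-1],[0,0,0],0.2],[[0,0,0],[0,0,0],0.2]])

```text
clock: 17.03
eef_pos: [0.5209, -0.0024, 0.0906]
tool_rot: [-0.054, 0.999, -0.0, -0.0]
ft_force: [-2.3, -0.4, 0.4]
grip_width: 0.0351
grasp_force: 59.7
```

Call:
drive_tool(increments=[[[0,0,-1],[0,0,0],0.2],[[0,0,0],[0,0,0],0.2]])

```text
clock: 17.2
eef_pos: [0.5209, -0.0024, 0.0896]
tool_rot: [-0.054, 0.999, -0.0, -0.0]
ft_force: [-3.7, -1.2, 0.8]
grip_width: 0.0355
grasp_force: 59.7
```

```bash
cat > prof2.py <<'E'
from barfit import *
import sys
n=sys.argv[1]
o=get_obs();print(o['eef_pos'],o['ft_force'],o['clock'])
W,D=camera('wrist'),camera('side')
for a,k in(('w',W),('d',D)): np.savez(f'pics/{a}{n}.npz',**{i:k[i] for i in('image','K','k1','view')})
g=W['image'].astype(int).sum(2); print('col314 from 240',[int(v) for v in g[240:300,310:318].mean(1)])
for t in('claw_bar','latch_lever'):
    for nm,k in(('side',D),('wrist',W)):
        r=silhouettes(t,k); print(nm,t,[(round(d['conf'],2),[int(b) for b in d['bbox']]) for d in r[:1]])
E
python3 prof2.py 8
```

```text
[ 0.52094004 -0.00240991  0.08959526] [-3.69400663 -1.22722936  0.84486393] 17.2
col314 from 240 [284, 284, 284, 282, 283, 284, 282, 283, 282, 281, 280, 281, 279, 282, 294, 301, 303, 305, 304, 304, 305, 305, 305, 306, 308, 306, 292, 240, 149, 79, 62, 62, 65, 68, 69, 72, 75, 76, 79, 96, 122, 116, 107, 103, 104, 161, 255, 279, 275, 284, 335, 417, 473, 487, 414, 299, 262, 283, 291, 284]
side claw_bar [(0.62, [307, 210, 326, 238])]
wrist claw_bar [(0.96, [277, 202, 353, 288])]
side latch_lever [(0.58, [305, 180, 410, 276])]
wrist latch_lever [(0.97, [281, 166, 351, 284])]
```

```bash
python3 - <<'E'
from barfit import *
c=dict(np.load('pics/w8.npz'))
def atz(p,z): return least_squares(lambda v:proj(c,[v[0],v[1],z])[0]-p,[.5,0]).x
for r in(267.5,276.5,285,292):print(r,[np.round(atz(np.array([314,r]),z),4).tolist() for z in(.1,.102,.104,.106)])
g=c['image'].astype(int).sum(2)
for r in(272,276):print(r,[int(v) for v in g[r,268:290]],[int(v) for v in g[r,340:370]])
d=dict(np.load('pics/d8.npz'));
for z in (.1,.104): print(proj(d,[.5255,-.002,z]))
E
```

```text
267.5 [[0.5231, -0.0031], [0.522, -0.0032], [0.5209, -0.0033], [0.5198, -0.0034]]
276.5 [[0.5282, -0.0025], [0.527, -0.0026], [0.5258, -0.0028], [0.5246, -0.0029]]
285 [[0.533, -0.002], [0.5318, -0.0021], [0.5305, -0.0023], [0.5293, -0.0024]]
292 [[0.5371, -0.0016], [0.5358, -0.0017], [0.5345, -0.0018], [0.5332, -0.002]]
272 [201, 121, 72, 73, 64, 73, 65, 63, 72, 72, 75, 70, 76, 67, 73, 66, 69, 73, 73, 69, 74, 74] [60, 72, 76, 52, 54, 66, 68, 61, 58, 66, 66, 50, 63, 71, 64, 63, 68, 71, 66, 68, 74, 70, 112, 195, 268, 289, 286, 287, 288, 285]
276 [138, 94, 77, 78, 71, 67, 74, 63, 67, 74, 72, 74, 64, 73, 75, 75, 78, 79, 73, 71, 76, 74] [68, 67, 61, 65, 62, 66, 70, 65, 66, 69, 72, 64, 64, 69, 71, 74, 61, 65, 63, 68, 83, 91, 94, 139, 225, 300, 321, 319, 318, 317]
[[327.31634568 213.28312967]]
[[327.32112323 211.66600601]]
```

Call:
drive_tool(increments=[[[0,0,-1],[0,0,0],0.2],[[0,0,0],[0,0,0],0.2]])

```text
clock: 17.67
eef_pos: [0.5213, -0.0024, 0.0888]
tool_rot: [-0.054, 0.999, -0.0, 0.0]
ft_force: [-1.7, -1.1, 0.5]
grip_width: 0.0355
grasp_force: 59.8
```

Call:
drive_tool(increments=[[[0,0,-1],[0,0,0],0.2],[[0,0,0],[0,0,0],0.2]])

```text
clock: 17.83
eef_pos: [0.5216, -0.0024, 0.0884]
tool_rot: [-0.054, 0.999, -0.0, 0.001]
ft_force: [-2.3, -1.0, 2.6]
grip_width: 0.0354
grasp_force: 60.0
```

Call:
drive_tool(increments=[[[0,0,-1],[0,0,0],0.2],[[0,0,0],[0,0,0],0.2]])

```text
clock: 18.0
eef_pos: [0.5217, -0.0024, 0.088]
tool_rot: [-0.054, 0.999, -0.0, 0.001]
ft_force: [-4.1, 0.1, 7.9]
grip_width: 0.0355
grasp_force: 60.3
```

Call:
drive_tool(increments=[[[-1.5,-0.2,0],[0,0,0],0.2],[[-1.5,-0.2,0],[0,0,0],0.2],[[0,0,0],[0,0,0],0.2]])

```text
clock: 18.25
eef_pos: [0.5209, -0.0024, 0.0883]
tool_rot: [-0.054, 0.999, 0.0, 0.003]
ft_force: [3.6, 0.5, 5.0]
grip_width: 0.0352
grasp_force: 60.1
```

Call:
drive_tool(increments=[[[-1,-0.1,0],[0,0,0],0.2],[[-1,-0.1,0],[0,0,0],0.2],[[0,0,0],[0,0,0],0.2]])

```text
clock: 18.5
eef_pos: [0.5197, -0.0026, 0.0887]
tool_rot: [-0.054, 0.999, 0.0, 0.004]
ft_force: [3.4, 0.6, 6.1]
grip_width: 0.0353
grasp_force: 60.2
```

Call:
drive_tool(increments=[[[2,0.2,0.5],[0,0,0],0.2],[[0,0,0],[0,0,0],0.4],[[0,0,0],[0,0,0],0.6],[[0,0,0],[0,0,0],0.6],[[0,0,0],[0,0,0],0.6],[[0,0,10],[0,0,0],0.6],[[0,0,20],[0,0,0],0.6],[[0,0,25],[0,0,0],0.6]])

```text
clock: 19.17
eef_pos: [0.5162, -0.0028, 0.1414]
tool_rot: [-0.054, 0.999, 0.0, -0.003]
ft_force: [0.3, 1.1, 0.6]
grip_width: 0.0509
grasp_force: 0.0
```

Call:
drive_tool(increments=[[[-15,-1.5,10],[0,0,0],0.3],[[-20,-2,0],[0.7,-6.5,0],0],[[-20,-2,0],[0.7,-6.5,0],0],[[0,0,0],[0.7,-6.5,0],0],[[0,0,0],[0.7,-6.5,0],0],[[0,0,0],[0.7,-6.5,0],0],[[0,0,0],[0.7,-6.5,0],0],[[0,0,0],[0.7,-6,0],0]])

```text
clock: 19.83
eef_pos: [0.4624, -0.0082, 0.1531]
tool_rot: [-0.05, 0.923, 0.02, 0.381]
ft_force: [0.7, -1.0, -1.5]
grip_width: -0.0002
grasp_force: 0.0
```

```bash
python3 - <<'E'
from h import *
o=get_obs();print(o['eef_pos'],o['tool_rot'],o['ft_force'],o['joint_pos'],o['clock'])
D,S,W=camera('side'),camera('scene'),camera('wrist')
for a,k in(('d9',D),('s9',S),('w9',W)): np.savez(f'pics/{a}.npz',**{i:k[i] for i in('image','K','k1','view')})
for t in('claw_bar','latch_lever','latch_claw'):
    for nm,k in(('side',D),('scene',S),('wrist',W)):
        r=silhouettes(t,k); print(nm,t,[(round(d['conf'],2),[int(b) for b in d['bbox']]) for d in r[:1]])
def red(c,x0,x1,y0,y1):
    im=c['image'][y0:y1,x0:x1].astype(int); m=(im[:,:,0]>im[:,:,1]+45)&(im[:,:,0]>im[:,:,2]+45)
    yy,xx=np.nonzero(m); return (len(xx),xx.mean()+x0,yy.mean()+y0) if len(xx) else 0
print(red(D,290,345,195,250),red(S,315,365,185,235),red(W,250,380,100,390))
from scipy.spatial.transform import Rotation as R
print(R.from_quat(o['tool_rot']).as_matrix()[:,2])
E
```

```text
[ 0.46236301 -0.00824419  0.15314937] [-0.0499338   0.92319013  0.0204463   0.38053719] [ 0.72423319 -0.99625414 -1.46105959] [-0.12442791 -0.1782145  -1.0133325  -0.03267116  0.1628342  -0.1665497 ] 19.8333
side claw_bar [(0.52, [304, 180, 410, 241])]
scene claw_bar [(0.57, [292, 155, 312, 183])]
wrist claw_bar [(0.91, [289, 168, 337, 238])]
side latch_lever [(0.59, [307, 210, 333, 239])]
scene latch_lever [(0.42, [332, 199, 355, 223])]
wrist latch_lever [(0.62, [288, 154, 336, 237])]
side latch_claw [(0.64, [317, 209, 334, 224])]
scene latch_claw [(0.48, [338, 200, 352, 205])]
wrist latch_claw [(0.92, [289, 172, 338, 238])]
(41, np.float64(313.8780487804878), np.float64(231.9512195121951)) 0 (320, np.float64(313.5), np.float64(173.5))
[ 0.70057442  0.07575498 -0.7095468 ]
```

```bash
python3 - <<'E'
from h import *
W,D=[dict(np.load(f'pics/{n}.npz')) for n in('w9','d9')]
ob=[(W,np.array([313.5,173.5])),(D,np.array([313.9,232]))]
t=least_squares(lambda v:np.concatenate([proj(k,v)[0]-p for k,p in ob]),[.5,0,.06]); print('red',t.x,np.round(t.fun,1))
g=W['image'].astype(int); print('wrist col sum from 150',[int(v) for v in g.sum(2)[150:250,311:316].mean(1)])
m=g.max(2)<62; sub=m[215:245,280:345]; n,l,st,ce=cv2.connectedComponentsWithStats(sub.astype(np.uint8)); i=1+st[1:,4].argmax(); b=ce[i]+[280,215]; print(st[i],b)
gd=D['image'].astype(int); m=gd.max(2)<62; sub=m[203:220,314:340]; n,l,st,ce=cv2.connectedComponentsWithStats(sub.astype(np.uint8)); i=1+st[1:,4].argmax(); d=ce[i]+[314,203]; print(st[i],d)
ob=[(W,b),(D,d)]
t=least_squares(lambda v:np.concatenate([proj(k,v)[0]-p for k,p in ob]),[.5,0,.06]); print('bar',t.x,np.round(t.fun,1))
E
```

```text
red [ 0.49174446 -0.00537558  0.0666972 ] [-0.1 -0.2  0.1 -0.5]
wrist col sum from 150 [356, 355, 342, 311, 291, 304, 348, 388, 420, 444, 452, 452, 405, 315, 247, 237, 245, 245, 248, 254, 269, 276, 278, 277, 277, 276, 276, 276, 276, 276, 276, 275, 281, 351, 461, 506, 513, 503, 463, 405, 362, 343, 336, 310, 284, 279, 279, 278, 279, 277, 277, 278, 278, 280, 284, 304, 338, 356, 353, 342, 325, 264, 169, 88, 67, 83, 158, 236, 270, 280, 272, 276, 312, 344, 356, 361, 366, 362, 359, 345, 260, 136, 79, 86, 101, 112, 118, 121, 189, 286, 256, 174, 138, 136, 135, 137, 133, 134, 134, 127]
[ 10  13  48  11 364] [313.52472527 233.80769231]
[ 6  5 14 11 56] [326.67857143 213.19642857]
bar [ 0.52406122 -0.00210549  0.10255411] [-0.1 -0.3  0.1 -0.7]
```

Claw bar triangulates to 6.6 mm above the keeper and the lever to about 1.33 rad, which matches a hooked claw. Now the lever.

Call:
drive_tool(increments=[[[16,1.8,-15],[0,0,0],0],[[15,1.8,-15],[0,0,0],0],[[0,0,-15],[0,0,0],0],[[0,0,-12],[0,0,0],0],[[0,0,-6],[0,0,0],0],[[0,0,0],[0,0,0],0]])

```text
clock: 20.93
eef_pos: [0.4934, -0.0045, 0.0867]
tool_rot: [-0.05, 0.925, 0.021, 0.375]
ft_force: [-0.8, 0.5, 0.9]
grip_width: 0.0
grasp_force: 0.0
```

```bash
python3 - <<'E'
from h import *
o=get_obs();print(o['eef_pos'],o['ft_force'],o['joint_pos'],o['clock'])
E
```

```text
[ 0.49342115 -0.00451915  0.08672326] [-0.84225344  0.51163201  0.88133698] [-0.09721545  0.09581503 -1.05358534 -0.33886334  0.14347304 -0.14754765] 20.9333
```

Call:
drive_tool(increments=[[[0,0,-4],[-0.2,2,0],0],[[0,0,-4],[-0.2,2,0],0],[[0,0,-4],[-0.2,2,0],0],[[0,0,-3],[-0.2,2,0],0]])

```text
clock: 21.27
eef_pos: [0.4948, -0.0047, 0.0745]
tool_rot: [-0.051, 0.949, 0.017, 0.311]
ft_force: [0.1, 0.2, 0.3]
grip_width: 0.0003
grasp_force: 0.0
```

Call:
drive_tool(increments=[[[0,0,-3],[-0.2,2,0],0],[[0,0,-3],[-0.2,2,0],0],[[0,0,0],[0,0,0],0]])

```text
clock: 21.52
eef_pos: [0.497, -0.0047, 0.07]
tool_rot: [-0.052, 0.959, 0.016, 0.28]
ft_force: [0.6, 0.5, -0.3]
grip_width: 0.0004
grasp_force: 0.0
```

```bash
cat > st.py <<'E'
from h import *
from scipy.spatial.transform import Rotation as R
o=get_obs();z=R.from_quat(o['tool_rot']).as_matrix()[:,2]
print(o['eef_pos'].round(4),o['ft_force'].round(1),'q',o['joint_pos'].round(3),'tilt',np.degrees(np.arccos(-z[2])).round(1),o['clock'])
D=camera('side')
im=D['image'][205:260,290:345].astype(int); m=(im[:,:,0]>im[:,:,1]+45)&(im[:,:,0]>im[:,:,2]+45); yy,xx=np.nonzero(m)
print('red',len(xx),xx.mean()+290 if len(xx) else 0,yy.mean()+205 if len(xx) else 0)
def pred(l,rho=25.6): 
    dx=-rho*np.sin(l)-9*np.cos(l); dz=-rho*np.cos(l)+9*np.sin(l)
    return proj(D,[.5185+dx*.994e-3,-.0022+dx*.109e-3,.064+dz*1e-3])[0].round(1).tolist()
print({l:pred(l) for l in(1.4,1.2,1.,.8,.6,.4,.2,0)})
E
python3 st.py
```

```text
[ 0.497  -0.0047  0.07  ] [ 0.6  0.5 -0.3] q [-0.068  0.112 -0.862  0.036  0.095 -0.148] tilt 32.5 21.5167
red 8 311.25 234.125
{1.4: [314.0, 230.7], 1.2: [313.9, 232.9], 1.0: [314.3, 234.9], 0.8: [315.0, 236.6], 0.6: [316.1, 237.9], 0.4: [317.5, 238.9], 0.2: [319.2, 239.4], 0: [321.1, 239.5]}
```

Call:
drive_tool(increments=[[[-1,0,-2],[0,0,0],0],[[-1,0,-2],[0,0,0],0],[[0,0,-2],[0,0,0],0],[[0,0,-2],[0,0,0],0],[[0,0,0],[0,0,0],0]])

```text
clock: 21.98
eef_pos: [0.4928, -0.0048, 0.0603]
tool_rot: [-0.051, 0.959, 0.016, 0.279]
ft_force: [1.1, -1.0, 4.9]
grip_width: -0.0003
grasp_force: 1.6
```

Call:
drive_tool(increments=[[[0,0,-2],[0,0,0],0],[[0,0,-2],[0,0,0],0],[[0,0,0],[0,0,0],0]])

```text
clock: 22.23
eef_pos: [0.4932, -0.0048, 0.0567]
tool_rot: [-0.051, 0.959, 0.016, 0.28]
ft_force: [0.1, 0.1, 7.0]
grip_width: 0.0001
grasp_force: 2.5
```

Call:
drive_tool(increments=[[[0,0,-2],[0,0,0],0],[[0,0,-2],[0,0,0],0],[[0,0,0],[0,0,0],0]])

```text
clock: 22.48
eef_pos: [0.4919, -0.0048, 0.0517]
tool_rot: [-0.051, 0.959, 0.016, 0.278]
ft_force: [-0.1, -0.9, 2.7]
grip_width: 0.0002
grasp_force: 1.2
```

```bash
python3 st.py
```

```text
[ 0.4919 -0.0048  0.0517] [-0.1 -0.9  2.7] q [-0.069  0.15  -0.894 -0.031  0.096 -0.148] tilt 32.4 22.4833
red 3 316.6666666666667 236.0
{1.4: [314.0, 230.7], 1.2: [313.9, 232.9], 1.0: [314.3, 234.9], 0.8: [315.0, 236.6], 0.6: [316.1, 237.9], 0.4: [317.5, 238.9], 0.2: [319.2, 239.4], 0: [321.1, 239.5]}
```

Call:
drive_tool(increments=[[[-1,-0.1,-2],[0,0,0],0],[[-1,-0.1,-2],[0,0,0],0],[[-1,-0.1,-2],[0,0,0],0],[[0,0,0],[0,0,0],0]])

```text
clock: 22.87
eef_pos: [0.4878, -0.005, 0.0448]
tool_rot: [-0.051, 0.959, 0.016, 0.277]
ft_force: [-1.4, 1.4, 2.4]
grip_width: 0.0001
grasp_force: 0.8
```

Call:
drive_tool(increments=[[[0,0,-2],[0,0,0],0],[[0,0,-2],[0,0,0],0],[[0,0,-2],[0,0,0],0],[[0,0,0],[0,0,0],0]])

```text
clock: 23.2
eef_pos: [0.4884, -0.005, 0.0389]
tool_rot: [-0.051, 0.959, 0.016, 0.277]
ft_force: [0.1, 0.4, -0.1]
grip_width: 0.0002
grasp_force: 0.1
```

```bash
python3 st.py
```

```text
[ 0.4884 -0.005   0.0389] [ 0.1  0.4 -0.1] q [-0.07   0.18  -0.915 -0.079  0.096 -0.15 ] tilt 32.2 23.2
red 24 317.0833333333333 236.58333333333334
{1.4: [314.0, 230.7], 1.2: [313.9, 232.9], 1.0: [314.3, 234.9], 0.8: [315.0, 236.6], 0.6: [316.1, 237.9], 0.4: [317.5, 238.9], 0.2: [319.2, 239.4], 0: [321.1, 239.5]}
```

Call:
drive_tool(increments=[[[1,0.1,-2],[0,0,0],0],[[2,0.2,-2],[0,0,0],0],[[2,0.2,-2],[0,0,0],0],[[2,0.2,-1],[0,0,0],0],[[0,0,0],[0,0,0],0]])

```text
clock: 23.67
eef_pos: [0.4968, -0.0043, 0.0327]
tool_rot: [-0.051, 0.959, 0.016, 0.278]
ft_force: [0.6, -0.3, -0.3]
grip_width: 0.0001
grasp_force: 0.0
```

Call:
drive_tool(increments=[[[2,0.2,-1],[0,0,0],0],[[2,0.2,0],[0,0,0],0],[[0,0,0],[0,0,0],0]])

```text
clock: 23.92
eef_pos: [0.5004, -0.0039, 0.0317]
tool_rot: [-0.051, 0.959, 0.016, 0.278]
ft_force: [-0.1, 0.9, -0.2]
grip_width: 0.0001
grasp_force: 0.0
```

```bash
python3 st.py
```

```text
[ 0.5004 -0.0039  0.0317] [-0.1  0.9 -0.2] q [-0.065  0.218 -0.897 -0.103  0.094 -0.145] tilt 32.3 23.9167
red 9 320.22222222222223 237.55555555555554
{1.4: [314.0, 230.7], 1.2: [313.9, 232.9], 1.0: [314.3, 234.9], 0.8: [315.0, 236.6], 0.6: [316.1, 237.9], 0.4: [317.5, 238.9], 0.2: [319.2, 239.4], 0: [321.1, 239.5]}
```

Call:
drive_tool(increments=[[[2,0.2,0],[0,0,0],0],[[1,0.1,0],[0,0,0],0],[[0,0,0],[0,0,0],0]])

```text
clock: 24.22
eef_pos: [0.5009, -0.0038, 0.0308]
tool_rot: [-0.051, 0.96, 0.016, 0.276]
ft_force: [-7.5, -0.3, 6.1]
grip_width: 0.0
grasp_force: 3.9
```

Call:
drive_tool(increments=[[[1,0.1,0],[0,0,0],0],[[1,0.1,0],[0,0,0],0],[[0,0,0],[0,0,0],0]])

```text
clock: 24.47
eef_pos: [0.5011, -0.0037, 0.0299]
tool_rot: [-0.051, 0.96, 0.016, 0.275]
ft_force: [-11.5, -1.9, 8.7]
grip_width: 0.0001
grasp_force: 6.2
```

Call:
drive_tool(increments=[[[-6,-0.6,0],[0,0,0],0],[[-20,-2,5],[0,0,0],0],[[-25,-2,15],[0,0,0],0],[[-15,-2,30],[0,0,0],0],[[0,0,30],[0,0,0],0],[[0,0,20],[0,0,0],0],[[0,0,0],[0,0,0],0],[[0,0,0],[0,0,0],0]])

```text
clock: 25.13
eef_pos: [0.4411, -0.0102, 0.1344]
tool_rot: [-0.051, 0.958, 0.016, 0.281]
ft_force: [-1.3, -0.5, 0.0]
grip_width: -0.0003
grasp_force: 0.0
```

```bash
python3 st.py; python3 - <<'E'
from h import *
D,W=camera('side'),camera('wrist')
def red(c,x0,x1,y0,y1):
    im=c['image'][y0:y1,x0:x1].astype(int); m=(im[:,:,0]>im[:,:,1]+45)&(im[:,:,0]>im[:,:,2]+45)
    yy,xx=np.nonzero(m); return np.array([xx.mean()+x0,yy.mean()+y0]),len(xx)
for t in('latch_lever','latch_claw','claw_bar','case_lid'):
    for nm,k in(('side',D),('wrist',W)):
        r=silhouettes(t,k); print(nm,t,[(round(d['conf'],2),[int(b) for b in d['bbox']]) for d in r[:1]])
a,b=red(D,290,345,205,260),red(W,250,380,60,390); print(a,b)
t=least_squares(lambda v:np.r_[proj(D,v)[0]-a[0],proj(W,v)[0]-b[0]],[.5,0,.05]); print('red',t.x,t.fun.round(1))
def blk(c,x0,x1,y0,y1):
    m=c['image'][y0:y1,x0:x1].max(2)<62; n,l,st,ce=cv2.connectedComponentsWithStats(m.astype(np.uint8)); i=1+st[1:,4].argmax(); print(st[i]+[x0,y0,0,0,0]); return ce[i]+[x0,y0]
d=blk(D,314,340,200,222)
r=silhouettes('claw_bar',W)
if r:
    x0,y0,x1,y1=[int(v) for v in r[0]['bbox']]; w=blk(W,x0-3,x1+3,max(0,y0-10),y1+15)
    t=least_squares(lambda v:np.r_[proj(D,v)[0]-d,proj(W,v)[0]-w],[.5,0,.05]); print('bar',t.x,t.fun.round(1))
E
```

```text
[ 0.4411 -0.0102  0.1344] [-1.3 -0.5  0. ] q [-0.101 -0.149 -0.872  0.287  0.113 -0.176] tilt 32.7 25.1333
red 24 320.0 239.5
{1.4: [314.0, 230.7], 1.2: [313.9, 232.9], 1.0: [314.3, 234.9], 0.8: [315.0, 236.6], 0.6: [316.1, 237.9], 0.4: [317.5, 238.9], 0.2: [319.2, 239.4], 0: [321.1, 239.5]}
side latch_lever [(0.76, [316, 211, 330, 246])]
wrist latch_lever [(0.57, [296, 194, 331, 248])]
side latch_claw [(0.64, [317, 210, 334, 239])]
wrist latch_claw [(0.66, [296, 224, 333, 248])]
side claw_bar [(0.68, [320, 209, 334, 221])]
wrist claw_bar [(0.76, [298, 223, 332, 247])]
side case_lid [(0.76, [306, 183, 409, 243])]
wrist case_lid [(0.84, [187, 263, 438, 333])]
(array([319.95652174, 239.30434783]), 23) (array([314.        , 209.07305936]), 219)
red [ 0.50708353 -0.00377554  0.04171994] [ 0.2 -0.5 -0.1 -0.2]
[316 209  17  11  59]
[312 240   8  22 152]
bar [ 0.51680249 -0.00075774  0.08267567] [-1.6  6.8  0.8  2.6]
```

```bash
python3 -c "
from workcell import job_done; print(job_done())"
```

```text
the job is handed in; nothing more can be done
None
```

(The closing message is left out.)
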